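# Hang the slide baskets to drip and close the rinse bath

### The arm

A 6-joint arm with a two-finger parallel gripper is mounted at the origin on the work surface. World frame = base frame: x ahead of the robot, y to its left, z up, the work surface at z = 0. Lengths are in m, angles in degrees, forces in N, time in s.
With the tool pointing down it reaches from about 0.275 to 0.825 m from the base axis. Payload 5.2 kg.
Tool frame: the origin (TCP) lies midway between the tips of the shut fingers; the grasp point (between the pads) lies 19 mm behind it; z points along the fingers, x is the direction in which the jaws open and shut, and the axes are right-handed (so a half turn about z gives the same grasp; the last joint's range is limited). The gripper opens to 93 mm and grips with 3 to 60 N. Pads are 15 mm wide; open, the fingers measure 128 mm over their backs; the gripper's body (75 mm by 188 mm) begins 65 mm behind the grasp point.
Start: joints at [64.928, 14.817, 87.949, -0, 77.235, -11.62], TCP at [0.128, 0.535, 0.219] pointing down, gripper open.
Joint ranges: [-179.93, 179.93], [-52.35, 119.4], [10.71, 147.94], [-69.91, 249.91], [12.55, 155.21], [-178.61, 178.61]. Speed limits (degrees/s): [147.25, 147.25, 180, 180, 180, 180].

### API

Orientations are given as a 3x3 rotation matrix whose columns are the frame's x, y, z axes.
In Python, from rig import r, eyes gives the robot as it stands.
- The arm moves only by the shell command python3 -m creep 'ROWS'. ROWS is JSON, a list of rows, each an object with "fingers": the opening in per cent of the stroke, from 0 (shut) to 100 (fully open); "dp": the shift along the world's x, y, z in mm, a list of three; "spin": the turn about the world's z in degrees. A call has exactly 5 rows; each row shifts and turns the pose as measured when the row begins; what a row does not reach is not made up. A row lasts 1/12 s, in which the tool goes at most 41.7 mm and 7.16 degrees, less where a joint would pass 70% of its speed; a pose out of reach is approached as far as the arm can. A call is refused whole if a number of a shift passes 41.7 or a number of a turn 7.16, either way. A call with a gripper value outside its range is refused whole. The fingers move at their own pace and stop on an object; the grip force is fixed at half the most. Time passes only in rows, so rows that do not move let the fingers close, or fill a call up. It gives the time, the measured TCP pose, the force and the opening at its end, in the units of the state.
- r.sense(): the state, without advancing time (a new reading comes with each control period).
- eyes.get_image(name): name is "side" or "top" or "wrist"; returns a dict with "color" (480x640x3 uint8, blue, green, red), "K" (3x3 intrinsics, pixels), "pose" (4x4, takes a point from camera to world coordinates). Camera axes: x right, y down, z forward; pixel columns grow to the right and rows downward; lengths in m; the calibration is good to about 2 mm. A picture is of the moment at which its call begins. There is no depth.
- r.job_done(): hands the job in, once; it reports no verdict.
The state is a dict: "clock": time; "joints": joint angles; "dq": joint speeds; "joint_torque": joint torques, N m; "tool_pos": TCP position; "tcp_rot": TCP orientation; "contact_force": force on the tool from outside, world axes, zero at the start; "moment": the same for the moment, N m; "grip_width": finger opening in m.
Only numpy, scipy, OpenCV 4.12 (cv2) and the standard library are available. Lean on these libraries where they do the work, as an engineer would, in place of code of your own. Each camera call takes 0.05 s, during which the arm holds its last target.

### The job

Empty and close the drained rinse bath: lift out every slide basket and hang each by the bar of its handle on a double hook of its own on the drip rack, the bar across both prongs. Close both bays of the bath with the two grey covers: tuck the plain edge of each under the lip on the robot's side, then swing the other edge down until the cover lies flat on the ledges. Leave everything else on the bench where it is.

Things in the scene. Friction and masses are not known exactly. Their poses are not given: they have to be found in the camera images.
- bath: Drained white plastic rinse bath fixed to the bench, 172 (x) by 282 mm (y), origin under its middle, x away from the robot, inner floor 8 mm up. Along the long walls (inner faces at x = -78 and +78) run ledges 12 mm wide, tops 85 mm up. Far wall 100 mm high, end walls 105. On the ledges at y = 0 nubs 10 mm wide part two bays, each 128 mm wide.
- lip (a point): Middle of the inner edge of the steel lip, on its underside. The lip runs the bath's full width over the near (robot-side) ledge, reaching 14 mm inwards from the near wall; underside 14 mm above the ledge, 5 mm thick, top 104 mm above the bench; the near wall behind it rises to 118 mm. Axes as the bath's.
- bay1 (a point): Middle of the -y bay, level with the ledge tops (85 mm up). Axes as the bath's. A seated cover lies flat on both ledges with its near edge under the lip, the middle of its underside here (3 mm play along x, 4 mm along y), so its grip point is 26 mm above this point.
- bay2 (a point): Middle of the +y bay, as bay1.
- hook1 (a point): Double hook at the -y end of the fixed steel drip rack: two level 8 mm round prongs 50 mm apart along y, pointing to -x (the robot), tips turned up 18 mm from 26 mm to the -x side of this point; stalks 32 mm to its +x side go down to a rail 50 mm lower. Site: midway between the prongs, level with their tops, 235 mm above the bench. A hung bar's centre is 4 mm above it.
- hook2 (a point): Middle double hook, as hook1, 110 mm further along the rack's y.
- hook3 (a point): Last double hook, as hook1, 220 mm further along the rack's y.
- cover1_grip (a point): Grey plastic cover lying on the bench, about 0.25 kg: plate 150 (x) by 120 (y) by 6 mm with a black grip rib on its middle, 12 mm thick (x), 50 long (y), top 46 mm above the plate's underside. The plain -x edge goes under the lip; the +x edge has a 14 mm upstand. Site: middle of the rib, 26 mm above the underside; y along the rib, z up. Both covers are alike.
- cover2_grip (a point): Grey plastic cover lying on the bench, about 0.25 kg: plate 150 (x) by 120 (y) by 6 mm with a black grip rib on its middle, 12 mm thick (x), 50 long (y), top 46 mm above the plate's underside. The plain -x edge goes under the lip; the +x edge has a 14 mm upstand. Site: middle of the rib, 26 mm above the underside; y along the rib, z up. Both covers are alike.
- basket1_bar (a point): Steel wire basket of glass slides, about 0.15 kg, standing in the bath; may be absent. Body 90 (x) by 50 (y) by 45 mm; rigid bail handle: uprights at both ends carry a level bar 8 by 8 mm, 90 mm long along x (78 mm clear between the uprights). Site: centre of the bar, 106 mm above the basket's underside; x along the bar, z up.
- basket2_bar (a point): Steel wire basket of glass slides, about 0.15 kg, standing in the bath; may be absent. Body 90 (x) by 50 (y) by 45 mm; rigid bail handle: uprights at both ends carry a level bar 8 by 8 mm, 90 mm long along x (78 mm clear between the uprights). Site: centre of the bar, 106 mm above the basket's underside; x along the bar, z up.
- basket3_bar (a point): Steel wire basket of glass slides, about 0.15 kg, standing in the bath; may be absent. Body 90 (x) by 50 (y) by 45 mm; rigid bail handle: uprights at both ends carry a level bar 8 by 8 mm, 90 mm long along x (78 mm clear between the uprights). Site: centre of the bar, 106 mm above the basket's underside; x along the bar, z up.
- beaker: Bystander: glass beaker, standing or lying on the bench; to be left alone. Origin at its underside.
- reagent: Bystander: amber bottle, standing or lying on the bench; to be left alone. Origin at its underside.
- tipbox: Bystander: blue tip box, standing or lying on the bench; to be left alone. Origin at its underside.
- jar: Bystander: small jar, standing or lying on the bench; to be left alone. Origin at its underside.
- timer: Bystander: bench timer, standing or lying on the bench; to be left alone. Origin at its underside.
- tuberack: Bystander: green tube rack, standing or lying on the bench; to be left alone. Origin at its underside.
- tweezer: Bystander: lab spatula, standing or lying on the bench; to be left alone. Origin at its underside.

How it is judged:
By the outcome, as a careful person would: the job done as asked, in the order asked, and still so for the second after the job is handed in, with the robot touching nothing.
Of basket1, basket2, basket3 only 2 to 3 are there at a start; the rules pass over those that are not, and their reading is None.
At some moment in a run one of cover1, cover2, basket1, basket2, basket3 may be knocked a few centimetres aside while the robot is not near it.
It also fails if it takes over 210 s, if anything falls off the work surface, if the arm or the gripper's body presses on something with over 40 N, if the wrist force passes 120 N, or if a joint passes its speed limit or range.

## Working session

There is one attempt and no reset: what is moved stays moved. The work goes in short steps, Python scripts to look and compute and a shell command to move; the robot and the scene stay as the last step left them, time stands still between calls to the robot, and variables do not carry over. Pictures are saved under pics/ and viewed, and the job is handed in when it is done.

```bash
ls -la; mkdir -p pics; cat > shot.py <<'E'
import sys,cv2
from rig import r,eyes
import pickle
tag=sys.argv[1]
for n in sys.argv[2:]:
    d=eyes.get_image(n); cv2.imwrite(f'pics/{tag}_{n}.png',d['color']); pickle.dump(d,open(f'pics/{tag}_{n}.pkl','wb'))
s=r.sense(); print(s['clock'],s['tool_pos'],s['grip_width'])
E
python3 shot.py a top side wrist; python3 -c "
import pickle
for n in ['top','side','wrist']:
  d=pickle.load(open(f'pics/a_{n}.pkl','rb'));print(n,d['K'],d['pose'])
from rig import r;print(r.sense())"
```

```text
total 12
drwxr-xr-x  3 agent agent 4096 Dec  7 06:05 .
drwxr-xr-x 23 root  root  4096 Dec  7 06:05 ..
drwxr-xr-x  2 agent agent 4096 Dec  7 06:05 pics
0.15 [0.12774655 0.53454154 0.21802063] 0.09294422424449128
top [[594.02165486   0.         319.91979094]
 [  0.         594.02165486 239.92387469]
 [  0.           0.           1.        ]] [[ 1.72497745e-02 -9.97126138e-01  7.37693095e-02  4.71082107e-01]
 [-9.99851089e-01 -1.71661530e-02  1.76748297e-03  1.17448985e-02]
 [-4.96068211e-04 -7.37888131e-02 -9.97273766e-01  1.52034052e+00]
 [ 0.00000000e+00  0.00000000e+00  0.00000000e+00  1.00000000e+00]]
side [[462.64185022   0.         317.41712671]
 [  0.         462.64185022 238.71197138]
 [  0.           0.           1.        ]] [[-0.99906336 -0.03112245  0.03006322  0.54520888]
 [-0.04147161  0.4903984  -0.87051106  0.88093131]
 [ 0.01234948 -0.87094248 -0.49122977  0.67431038]
 [ 0.          0.          0.          1.        ]]
wrist [[339.11425892   0.         322.05761142]
 [  0.         339.11425892 245.69538545]
 [  0.           0.           1.        ]] [[ 0.23348782  0.93
[... 271 characters left out ...]
3.09809219e-04,
        7.72359616e+01, -1.16186559e+01]), 'dq': array([ 0.01247567, -0.11379597, -0.19247825,  0.03646459, -0.00701789,
        0.08597798]), 'joint_torque': array([ 1.82729986e-03, -4.37640631e+01, -2.84235120e+01,  7.18083861e-02,
        3.79248848e-02, -6.34829371e-05]), 'tool_pos': array([0.12774655, 0.53454154, 0.21802063]), 'tcp_rot': array([[ 2.32647125e-01,  9.72561030e-01, -5.99275451e-04],
       [ 9.72560245e-01, -2.32647719e-01, -1.26852472e-03],
       [-1.37313778e-03, -2.87712849e-04, -9.99999016e-01]]), 'contact_force': array([ 0.67661718,  0.71789812, -0.0251343 ]), 'moment': array([ 0.02241115,  0.03090897, -0.00802019]), 'grip_width': 0.09294422424449128}
```

View pics/a_top.png

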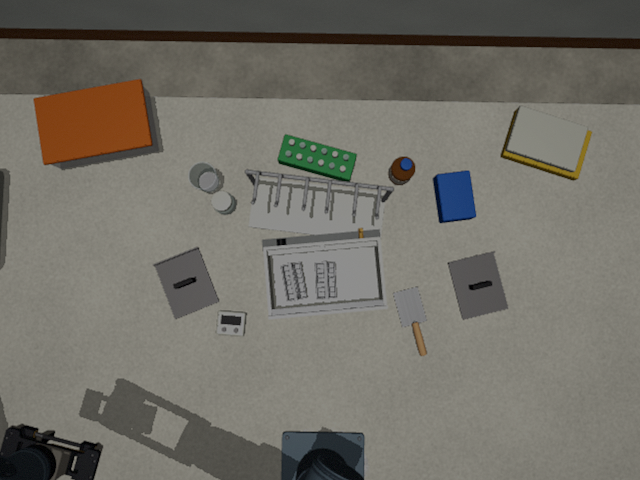

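View pics/a_side.png

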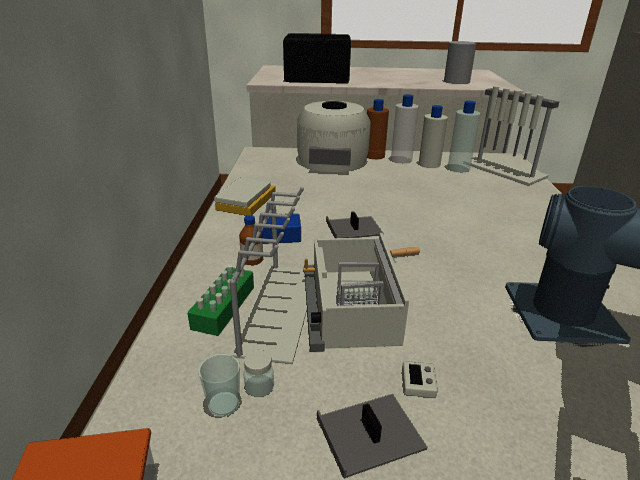

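View pics/a_wrist.png

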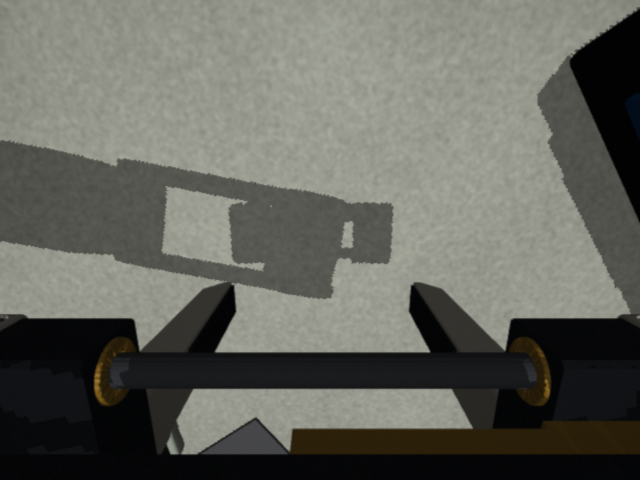

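```bash
python3 - <<'E'
import cv2
a=cv2.imread('pics/a_top.png'); cv2.imwrite('pics/a_top_z.png',cv2.resize(a[160:325,235:405],None,fx=4.6,fy=3.6*4.6/3.6*0.75,interpolation=cv2.INTER_CUBIC)[:600])
cv2.imwrite('pics/a_top_z.png',cv2.resize(a[160:325,235:405],None,fx=3.6,fy=3.6,interpolation=cv2.INTER_CUBIC))
b=cv2.imread('pics/a_side.png'); cv2.imwrite('pics/a_side_z.png',cv2.resize(b[170:360,210:430],None,fx=3.1,fy=3.1,interpolation=cv2.INTER_CUBIC))
E
```

```text
(no output)
```

View pics/a_top_z.png

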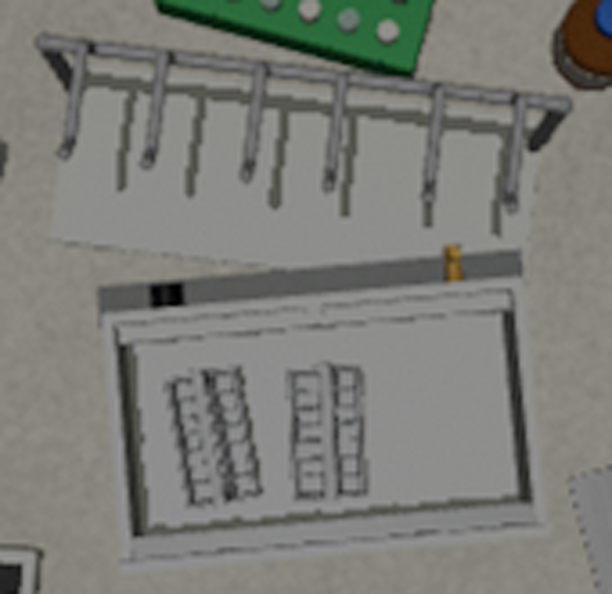

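View pics/a_side_z.png

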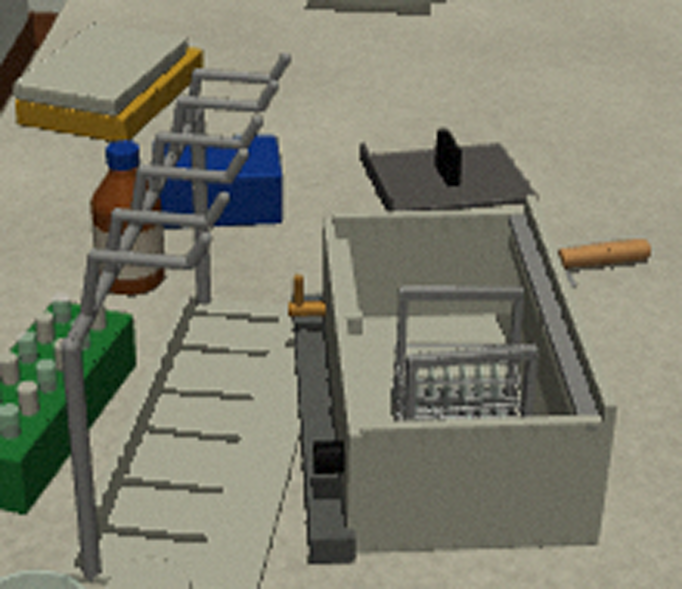

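```bash
cat > lib.py <<'E'
import numpy as np,pickle,cv2
def load(tag,n): return pickle.load(open(f'pics/{tag}_{n}.pkl','rb'))
def ray(d,uv):
    K,P=d['K'],d['pose']; v=np.linalg.inv(K)@np.array([uv[0],uv[1],1.]); return P[:3,3],P[:3,:3]@v
def onz(d,uv,z):
    o,v=ray(d,uv); t=(z-o[2])/v[2]; return o+t*v
def tri(d1,u1,d2,u2):
    o1,v1=ray(d1,u1);o2,v2=ray(d2,u2)
    A=np.stack([v1,-v2],1); s=np.linalg.lstsq(A,o2-o1,rcond=None)[0]
    a=o1+s[0]*v1;b=o2+s[1]*v2; return (a+b)/2,np.linalg.norm(a-b)
def proj(d,p):
    P=d['pose'];q=P[:3,:3].T@(np.asarray(p)-P[:3,3]);q=d['K']@q;return q[:2]/q[2]
E
python3 - <<'E'
from lib import *
d=load('a','top')
z=lambda u,v:(235+u/3.6,160+v/3.6)
np.set_printoptions(precision=4,suppress=True)
for n,uv,h in [('farL',z(103,312),.1),('farR',z(521,275),.1),('nearL',z(124,568),.118),('nearR',z(546,527),.118),
 ('tip1',z(65,153),.253),('tip2',z(147,161),.253),('t3',z(246,173),.253),('t4',z(329,185),.253),('t5',z(428,195),.253),('t6',z(512,205),.253),
 ('rib L',(185,282),.046),('ribR',(481,285),.046),('b1',z(213,435),.114),('b2',z(330,430),.114)]:
  print(n,onz(d,uv,h))
E
```

```text
farL [0.5576 0.1489 0.1   ]
farR [ 0.5871 -0.129   0.1   ]
nearL [0.3898 0.1294 0.118 ]
nearR [ 0.4211 -0.1451  0.118 ]
tip1 [0.643  0.1591 0.253 ]
tip2 [0.639 0.11  0.253]
t3 [0.6328 0.0508 0.253 ]
t4 [0.6265 0.0012 0.253 ]
t5 [ 0.6215 -0.0579  0.253 ]
t6 [ 0.6164 -0.1081  0.253 ]
rib L [0.4699 0.3466 0.046 ]
ribR [ 0.4752 -0.3861  0.046 ]
b1 [0.4772 0.0734 0.114 ]
b2 [ 0.4818 -0.0033  0.114 ]
```

```bash
python3 -m creep '[{"fingers":100,"dp":[12,-20,25],"spin":0},{"fingers":80,"dp":[20,-30,10],"spin":1},{"fingers":70,"dp":[20,-30,10],"spin":1},{"fingers":60,"dp":[20,-30,8],"spin":1},{"fingers":60,"dp":[20,-30,8],"spin":1}]'
python3 -m creep '[{"fingers":60,"dp":[20,-30,5],"spin":2},{"fingers":60,"dp":[20,-30,5],"spin":2},{"fingers":60,"dp":[20,-30,5],"spin":2},{"fingers":60,"dp":[20,-30,5],"spin":2},{"fingers":60,"dp":[20,-30,5],"spin":2}]'
```

```text
clock: 0.57
tool_pos: [0.2172, 0.3922, 0.2759]
tcp_rot: [[0.152, 0.988, -0.006], [0.988, -0.152, -0.008], [-0.009, -0.005, -1.0]]
contact_force: [1.1, -0.3, 1.1]
grip_width: 0.0708
clock: 0.98
tool_pos: [0.319, 0.2345, 0.3025]
tcp_rot: [[-0.033, 0.999, -0.003], [0.999, 0.033, -0.008], [-0.008, -0.003, -1.0]]
contact_force: [0.3, 0.9, -0.3]
grip_width: 0.0556
```

```bash
python3 -m creep '[{"fingers":60,"dp":[25,-32,5],"spin":1},{"fingers":60,"dp":[25,-32,5],"spin":1},{"fingers":60,"dp":[20,-32,5],"spin":1},{"fingers":60,"dp":[20,-32,5],"spin":1},{"fingers":60,"dp":[20,-32,5],"spin":1}]'
python3 -m creep '[{"fingers":60,"dp":[15,-20,5],"spin":0},{"fingers":60,"dp":[15,-20,5],"spin":0},{"fingers":60,"dp":[10,-10,5],"spin":0},{"fingers":60,"dp":[0,0,0],"spin":0},{"fingers":60,"dp":[0,0,0],"spin":0}]'; python3 shot.py b wrist top
```

```text
clock: 1.4
tool_pos: [0.4304, 0.0666, 0.3286]
tcp_rot: [[-0.127, 0.992, -0.001], [0.992, 0.127, -0.007], [-0.007, -0.002, -1.0]]
contact_force: [0.9, 1.1, 0.5]
grip_width: 0.0558
clock: 1.82
tool_pos: [0.4747, 0.0055, 0.3428]
tcp_rot: [[-0.117, 0.993, -0.003], [0.993, 0.117, -0.009], [-0.008, -0.004, -1.0]]
contact_force: [-0.4, -0.2, -0.1]
grip_width: 0.0556
1.9167 [0.47418671 0.00648428 0.34280791] 0.056193204553869315
```

View pics/b_wrist.png

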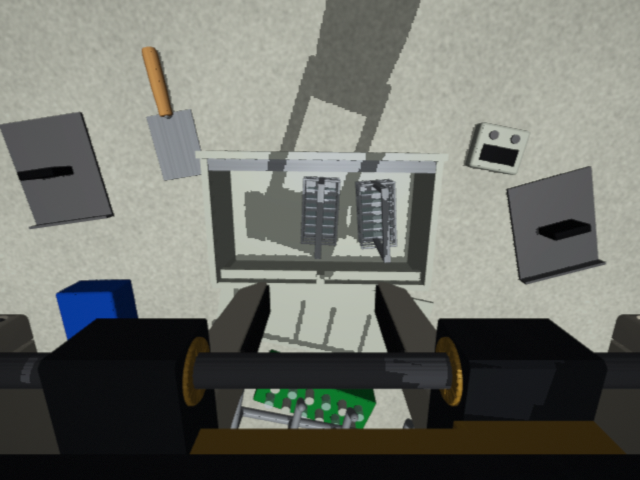

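```bash
python3 - <<'E'
import cv2
a=cv2.imread('pics/b_wrist.png'); cv2.imwrite('pics/b_wrist_z.png',cv2.resize(a[140:295,190:455],None,fx=3,fy=3,interpolation=cv2.INTER_CUBIC))
E
```

```text
(no output)
```

View pics/b_wrist_z.png

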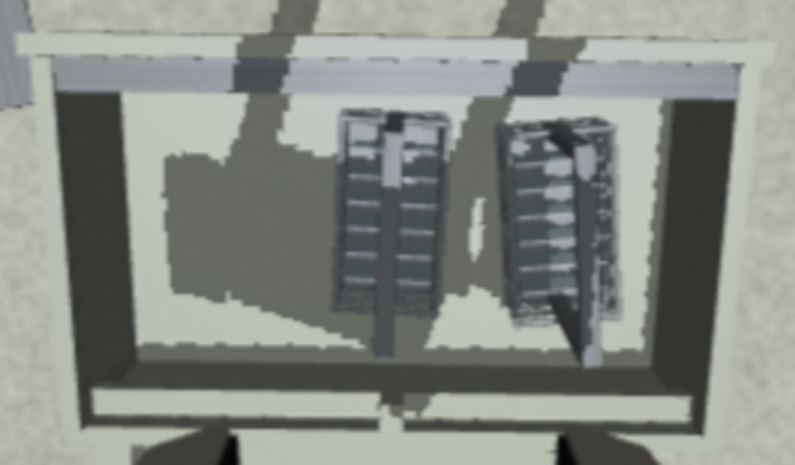

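```bash
python3 - <<'E'
from lib import *
np.set_printoptions(precision=4,suppress=True)
d=load('b','wrist'); z=lambda u,v:(190+u/3,140+v/3)
def L(n,a,b,h):
  p=onz(d,z(*a),h);q=onz(d,z(*b),h);v=p-q; print(n,p[:2],q[:2],'mid',(p+q)[:2]/2,'len',np.linalg.norm(v),'ang',np.degrees(np.arctan2(v[1],v[0])))
L('lip inner',(738,98),(55,92),.104)
L('ledge far inner',(690,395),(92,388),.085)
L('far wall top in', (706,434),(80,430),.1)
L('barA',(383,355),(394,128),.118)
L('barB',(592,365),(580,138),.118)
E
```

```text
lip inner [0.4092 0.1301] [ 0.4379 -0.1344] mid [ 0.4236 -0.0021] len 0.2660805705844921 ang 96.18354925026384
ledge far inner [0.5383 0.1418] [ 0.5665 -0.1211] mid [0.5524 0.0103] len 0.2644046558261622 ang 96.12010219652174
far wall top in [0.5501 0.147 ] [ 0.5805 -0.1214] mid [0.5653 0.0128] len 0.270072166646416 ang 96.46198111519806
barA [0.5253 0.0047] [ 0.435  -0.0013] mid [0.4801 0.0017] len 0.09055220161759861 ang 3.8020590569919843
barB [0.5195 0.089 ] [0.4304 0.0692] mid [0.475  0.0791] len 0.09122035654021453 ang 12.487754189550063
```

```bash
python3 - <<'E'
from lib import *
np.set_printoptions(precision=4,suppress=True)
t=load('a','top');s=load('a','side')
z=lambda u,v:(235+u/3.6,160+v/3.6); y=lambda u,v:(210+u/3.1,170+v/3.1)
T=[(65,153),(147,161),(246,173),(329,185),(428,195),(512,205)]
S=[(209,237),(222,198),(243,152),(259,120),(275,88),(286,59)]
P=[]
for a,b in zip(T,S):
  p,e=tri(t,z(*a),s,y(*b)); P.append(p); print(p,e)
# prong root at rail-side
for a in [(82,48),(165,58),(261,70),(341,78),(440,90),(519,100)]: print(onz(t,z(*a),.235))
from rig import r; print(r.sense()['joints'])
E
```

```text
[0.6431 0.1596 0.2486] 0.0010179942886674727
[0.64   0.1105 0.2477] 0.0005850364951310308
[0.6332 0.0509 0.2494] 0.00022830454676575927
[0.627  0.0011 0.2488] 6.438411435686638e-05
[ 0.6215 -0.0584  0.2459] 0.0017337854721677544
[ 0.6166 -0.1086  0.247 ] 0.0008491291422967954
[0.7099 0.1525 0.235 ]
[0.7046 0.1019 0.235 ]
[0.6983 0.0435 0.235 ]
[ 0.6942 -0.0052  0.235 ]
[ 0.6879 -0.0654  0.235 ]
[ 0.6826 -0.1134  0.235 ]
[ -12.3097    3.7107   84.2935   -0.5267   92.0616 -109.1172]
```

```bash
python3 -m creep '[{"fingers":60,"dp":[0,15,-30],"spin":1.2},{"fingers":60,"dp":[0,15,-30],"spin":1.2},{"fingers":60,"dp":[0,15,-30],"spin":1.2},{"fingers":60,"dp":[0,15,-30],"spin":1.2},{"fingers":60,"dp":[0,12,-30],"spin":1}]'
python3 -m creep '[{"fingers":60,"dp":[0,0,-20],"spin":0},{"fingers":60,"dp":[0,0,-10],"spin":0},{"fingers":60,"dp":[0,0,0],"spin":0},{"fingers":60,"dp":[0,0,0],"spin":0},{"fingers":60,"dp":[0,0,0],"spin":0}]'; python3 shot.py c wrist
```

```text
clock: 2.33
tool_pos: [0.4739, 0.0838, 0.1952]
tcp_rot: [[-0.224, 0.974, 0.015], [0.974, 0.224, -0.01], [-0.013, 0.013, -1.0]]
contact_force: [1.0, 0.1, -1.0]
grip_width: 0.0558
clock: 2.75
tool_pos: [0.4631, 0.0928, 0.1576]
tcp_rot: [[-0.237, 0.971, 0.001], [0.971, 0.237, -0.007], [-0.007, -0.001, -1.0]]
contact_force: [0.4, 0.4, -0.1]
grip_width: 0.056
2.8 [0.46342953 0.09271708 0.15800499] 0.05549795084677173
```

View pics/c_wrist.png

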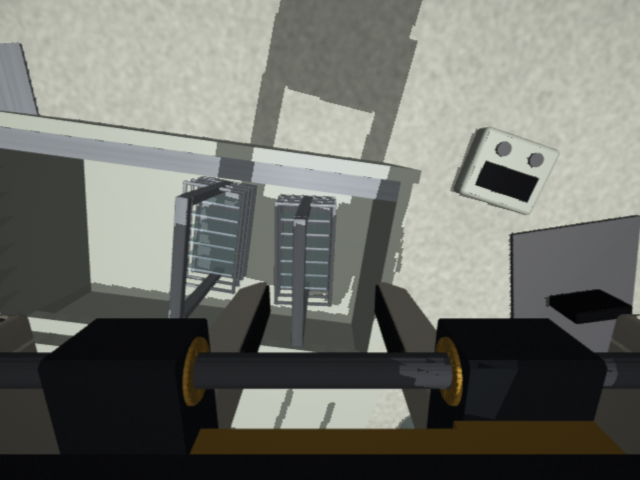

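```bash
python3 - <<'E'
from lib import *
np.set_printoptions(precision=4,suppress=True)
d=load('c','wrist')
for a,b in [((297,345),(304,200)),((176,316),(182,197))]:
  p=onz(d,a,.118);q=onz(d,b,.118);v=p-q;print(p,q,(p+q)/2,np.linalg.norm(v),np.degrees(np.arctan2(v[1],v[0])))
E
python3 -m creep '[{"fingers":60,"dp":[5,-6,0],"spin":-0.6},{"fingers":60,"dp":[5,-6,0],"spin":-0.6},{"fingers":60,"dp":[0,0,0],"spin":0},{"fingers":60,"dp":[0,0,0],"spin":0},{"fingers":60,"dp":[0,0,0],"spin":0}]'
```

```text
[0.5188 0.089  0.118 ] [0.4203 0.0714 0.118 ] [0.4696 0.0802 0.118 ] 0.10012653166888871 10.090063647655338
[0.5169 0.0052 0.118 ] [ 0.4361 -0.001   0.118 ] [0.4765 0.0021 0.118 ] 0.08102043661105693 4.343182415507641
clock: 3.22
tool_pos: [0.4778, 0.0784, 0.1623]
tcp_rot: [[-0.213, 0.977, 0.011], [0.977, 0.213, -0.008], [-0.01, 0.009, -1.0]]
contact_force: [-0.4, -0.4, -0.0]
grip_width: 0.0556
```

```bash
python3 -m creep '[{"fingers":60,"dp":[0,0,-15],"spin":0},{"fingers":60,"dp":[0,0,-15],"spin":0},{"fingers":60,"dp":[0,0,-15],"spin":0},{"fingers":60,"dp":[0,0,-8],"spin":0},{"fingers":60,"dp":[0,0,0],"spin":0}]'; python3 -m creep '[{"fingers":60,"dp":[0,0,0],"spin":0},{"fingers":60,"dp":[0,0,0],"spin":0},{"fingers":60,"dp":[0,0,0],"spin":0},{"fingers":60,"dp":[0,0,0],"spin":0},{"fingers":60,"dp":[0,0,0],"spin":0}]'
```

```text
clock: 3.63
tool_pos: [0.4798, 0.0774, 0.1095]
tcp_rot: [[-0.211, 0.977, 0.016], [0.977, 0.211, -0.008], [-0.012, 0.014, -1.0]]
contact_force: [-0.0, 0.1, -0.3]
grip_width: 0.0556
clock: 4.05
tool_pos: [0.4812, 0.0772, 0.1116]
tcp_rot: [[-0.211, 0.977, 0.019], [0.977, 0.211, -0.008], [-0.012, 0.017, -1.0]]
contact_force: [0.4, -0.0, -0.4]
grip_width: 0.0558
```

```bash
python3 -m creep '[{"fingers":60,"dp":[-3,0,-10],"spin":0},{"fingers":60,"dp":[-3,0,-8],"spin":0},{"fingers":0,"dp":[0,0,0],"spin":0},{"fingers":0,"dp":[0,0,0],"spin":0},{"fingers":0,"dp":[0,0,0],"spin":0}]'; python3 -m creep '[{"fingers":0,"dp":[0,0,0],"spin":0},{"fingers":0,"dp":[0,0,0],"spin":0},{"fingers":0,"dp":[0,0,2],"spin":0},{"fingers":0,"dp":[0,0,2],"spin":0},{"fingers":0,"dp":[0,0,4],"spin":0}]'
```

```text
clock: 4.47
tool_pos: [0.4764, 0.0773, 0.0949]
tcp_rot: [[-0.211, 0.977, 0.023], [0.977, 0.211, -0.009], [-0.013, 0.021, -1.0]]
contact_force: [0.4, -0.9, -0.0]
grip_width: 0.0405
clock: 4.88
tool_pos: [0.4768, 0.0773, 0.1038]
tcp_rot: [[-0.211, 0.977, 0.023], [0.977, 0.211, -0.009], [-0.013, 0.021, -1.0]]
contact_force: [0.3, -0.2, -1.7]
grip_width: 0.0074
```

```bash
python3 -m creep '[{"fingers":0,"dp":[0,0,25],"spin":0},{"fingers":0,"dp":[0,0,30],"spin":0},{"fingers":0,"dp":[0,0,30],"spin":0},{"fingers":0,"dp":[0,0,30],"spin":0},{"fingers":0,"dp":[0,0,25],"spin":-3}]'; python3 -m creep '[{"fingers":0,"dp":[0,0,10],"spin":-6},{"fingers":0,"dp":[0,0,0],"spin":-6},{"fingers":0,"dp":[0,0,0],"spin":-6},{"fingers":0,"dp":[0,0,0],"spin":-6},{"fingers":0,"dp":[0,0,0],"spin":-6}]'
```

```text
clock: 5.3
tool_pos: [0.47, 0.0776, 0.244]
tcp_rot: [[-0.159, 0.987, 0.006], [0.987, 0.16, -0.008], [-0.009, 0.005, -1.0]]
contact_force: [0.6, 0.1, -2.4]
grip_width: 0.0075
clock: 5.72
tool_pos: [0.4725, 0.0775, 0.2642]
tcp_rot: [[0.377, 0.926, 0.014], [0.926, -0.377, -0.015], [-0.009, 0.019, -1.0]]
contact_force: [0.2, 1.0, -2.9]
grip_width: 0.0077
```

```bash
python3 -m creep '[{"fingers":0,"dp":[0,0,0],"spin":-7},{"fingers":0,"dp":[0,0,0],"spin":-7},{"fingers":0,"dp":[0,0,0],"spin":-7},{"fingers":0,"dp":[0,5,0],"spin":-7},{"fingers":0,"dp":[0,5,0],"spin":-7}]'; python3 -m creep '[{"fingers":0,"dp":[0,10,0],"spin":-6},{"fingers":0,"dp":[0,10,0],"spin":-6},{"fingers":0,"dp":[0,10,0],"spin":-4},{"fingers":0,"dp":[0,5,0],"spin":0},{"fingers":0,"dp":[0,0,0],"spin":0}]'; python3 shot.py d wrist top side
```

```text
clock: 6.13
tool_pos: [0.4708, 0.0871, 0.2651]
tcp_rot: [[0.848, 0.53, 0.001], [0.529, -0.848, -0.021], [-0.01, 0.019, -1.0]]
contact_force: [0.6, 0.7, -1.3]
grip_width: 0.0073
clock: 6.55
tool_pos: [0.4693, 0.1237, 0.2654]
tcp_rot: [[0.966, 0.257, -0.008], [0.257, -0.966, -0.02], [-0.013, 0.018, -1.0]]
contact_force: [0.3, -0.3, -1.5]
grip_width: 0.0076
6.7 [0.46948965 0.12268894 0.26534477] 0.007098826038149717
```

View pics/d_side.png

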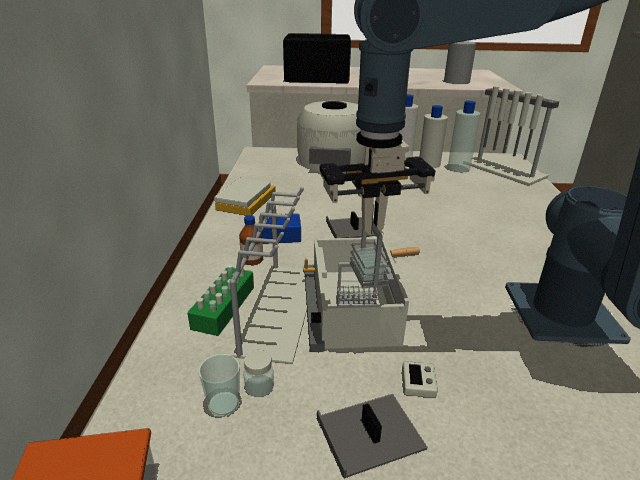

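View pics/d_wrist.png

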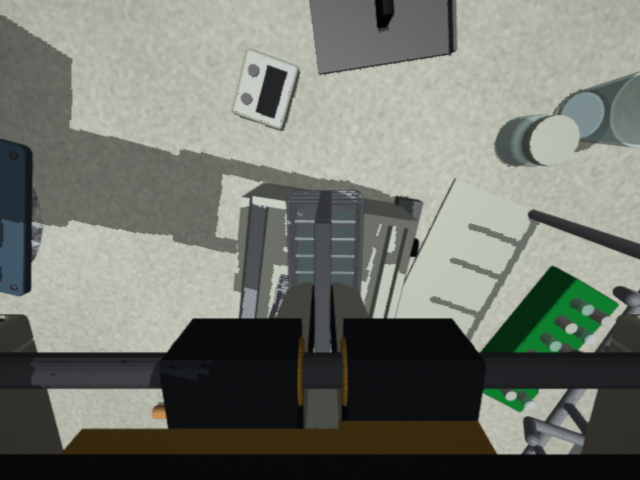

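```bash
python3 -m creep '[{"fingers":0,"dp":[0,0,0],"spin":-6},{"fingers":0,"dp":[10,0,0],"spin":-6},{"fingers":0,"dp":[20,0,0],"spin":-5},{"fingers":0,"dp":[25,0,0],"spin":-1},{"fingers":0,"dp":[25,0,0],"spin":0}]'; python3 -m creep '[{"fingers":0,"dp":[25,2,0],"spin":0},{"fingers":0,"dp":[25,2,0],"spin":0},{"fingers":0,"dp":[15,2,0],"spin":0},{"fingers":0,"dp":[5,0,0],"spin":0},{"fingers":0,"dp":[0,0,0],"spin":0}]'
```

```text
clock: 7.12
tool_pos: [0.5473, 0.1204, 0.2667]
tcp_rot: [[0.998, -0.064, -0.016], [-0.065, -0.998, -0.019], [-0.014, 0.02, -1.0]]
contact_force: [0.3, -0.5, -2.3]
grip_width: 0.0077
clock: 7.53
tool_pos: [0.6245, 0.122, 0.2646]
tcp_rot: [[0.998, -0.063, -0.016], [-0.064, -0.998, -0.02], [-0.015, 0.021, -1.0]]
contact_force: [-1.5, -0.0, -2.0]
grip_width: 0.0076
```

```bash
python3 -m creep '[{"fingers":0,"dp":[15,4,0],"spin":-1},{"fingers":0,"dp":[15,4,0],"spin":-1},{"fingers":0,"dp":[9,2,0],"spin":0},{"fingers":0,"dp":[3,0,0],"spin":0},{"fingers":0,"dp":[0,0,0],"spin":0}]';  python3 shot.py e wrist top side
```

```text
clock: 7.95
tool_pos: [0.6621, 0.1302, 0.2639]
tcp_rot: [[0.995, -0.098, -0.025], [-0.098, -0.995, -0.021], [-0.023, 0.023, -0.999]]
contact_force: [-0.3, 0.5, -2.3]
grip_width: 0.0079
8.1 [0.66161082 0.13029839 0.26430575] 0.0076533649393267685
```

View pics/e_side.png

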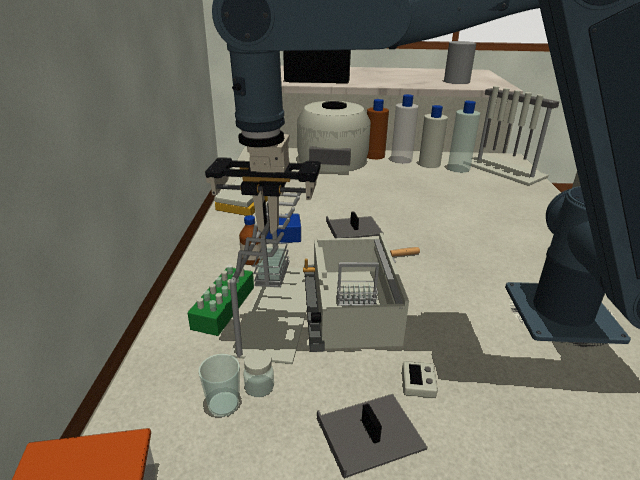

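View pics/e_wrist.png

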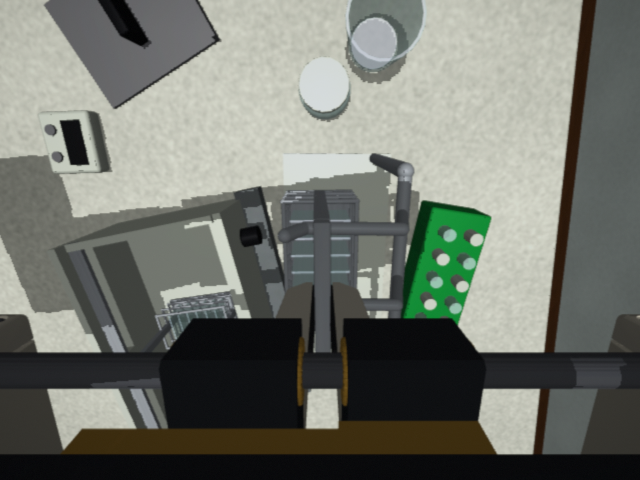

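```bash
python3 -m creep '[{"fingers":0,"dp":[4,1,-5],"spin":0},{"fingers":0,"dp":[3,1,-10],"spin":0},{"fingers":0,"dp":[0,0,-8],"spin":0},{"fingers":0,"dp":[0,0,-8],"spin":0},{"fingers":0,"dp":[0,0,-3],"spin":0}]'
```

```text
clock: 8.52
tool_pos: [0.6677, 0.1323, 0.2289]
tcp_rot: [[0.995, -0.097, -0.023], [-0.098, -0.995, -0.021], [-0.021, 0.023, -1.0]]
contact_force: [0.6, -0.3, -2.2]
grip_width: 0.0078
```

```bash
python3 -m creep '[{"fingers":0,"dp":[0,0,-4],"spin":0},{"fingers":0,"dp":[0,0,-4],"spin":0},{"fingers":0,"dp":[0,0,-2],"spin":0},{"fingers":0,"dp":[0,0,-1],"spin":0},{"fingers":0,"dp":[0,0,0],"spin":0}]';python3 -m creep '[{"fingers":0,"dp":[0,0,-1],"spin":0},{"fingers":0,"dp":[0,0,-1],"spin":0},{"fingers":0,"dp":[0,0,-1],"spin":0},{"fingers":0,"dp":[0,0,0],"spin":0},{"fingers":0,"dp":[0,0,0],"spin":0}]'; python3 shot.py f wrist side
```

```text
clock: 8.93
tool_pos: [0.6678, 0.1324, 0.2278]
tcp_rot: [[0.995, -0.097, -0.013], [-0.097, -0.995, -0.021], [-0.011, 0.022, -1.0]]
contact_force: [1.2, 0.1, -2.7]
grip_width: 0.0075
clock: 9.35
tool_pos: [0.6679, 0.1324, 0.2277]
tcp_rot: [[0.995, -0.097, -0.01], [-0.097, -0.995, -0.021], [-0.008, 0.022, -1.0]]
contact_force: [-1.3, 0.2, 2.7]
grip_width: 0.0076
9.45 [0.66788491 0.13241107 0.22764839] 0.007583407380284138
```

```bash
python3 - <<'E'
import cv2
b=cv2.imread('pics/f_side.png'); cv2.imwrite('pics/f_side_z.png',cv2.resize(b[170:340,200:340],None,fx=3.5,fy=3.5,interpolation=cv2.INTER_CUBIC))
E
```

```text
(no output)
```

View pics/f_side_z.png

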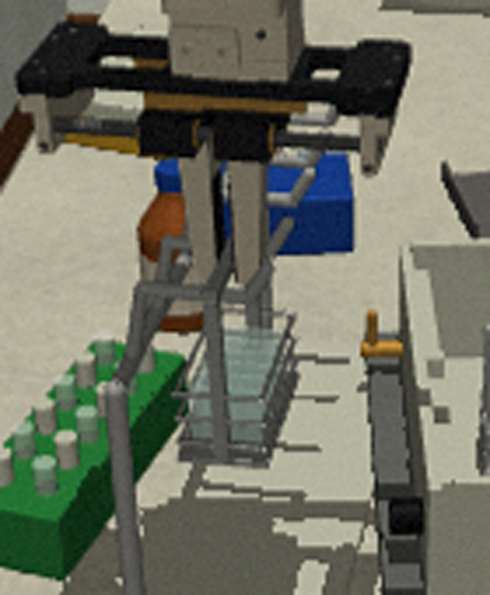

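View pics/f_wrist.png

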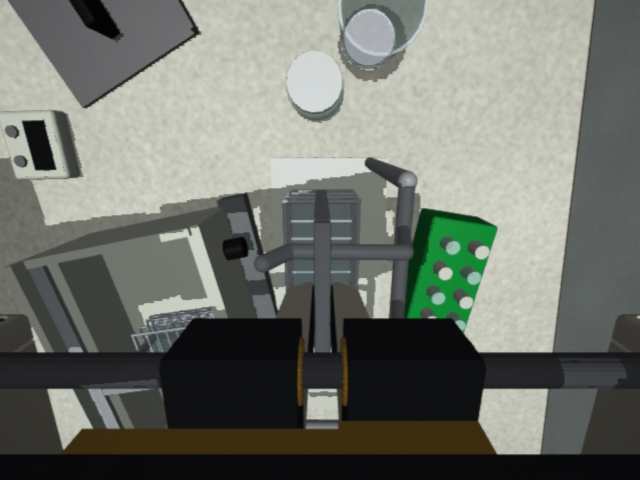

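```bash
python3 -m creep '[{"fingers":30,"dp":[0,0,0],"spin":0},{"fingers":30,"dp":[0,0,0],"spin":0},{"fingers":30,"dp":[0,0,0],"spin":0},{"fingers":30,"dp":[0,0,0],"spin":0},{"fingers":30,"dp":[0,0,0],"spin":0}]'; python3 shot.py g wrist side;  python3 - <<'E'
import cv2
b=cv2.imread('pics/g_side.png'); cv2.imwrite('pics/g_side_z.png',cv2.resize(b[170:340,200:340],None,fx=3.5,fy=3.5,interpolation=cv2.INTER_CUBIC))
E
```

```text
clock: 9.87
tool_pos: [0.6682, 0.1324, 0.2255]
tcp_rot: [[0.995, -0.097, -0.012], [-0.097, -0.995, -0.021], [-0.01, 0.022, -1.0]]
contact_force: [0.4, 0.1, 0.4]
grip_width: 0.0276
9.9667 [0.66811238 0.13238012 0.22559365] 0.02797415307945013
```

View pics/g_side_z.png

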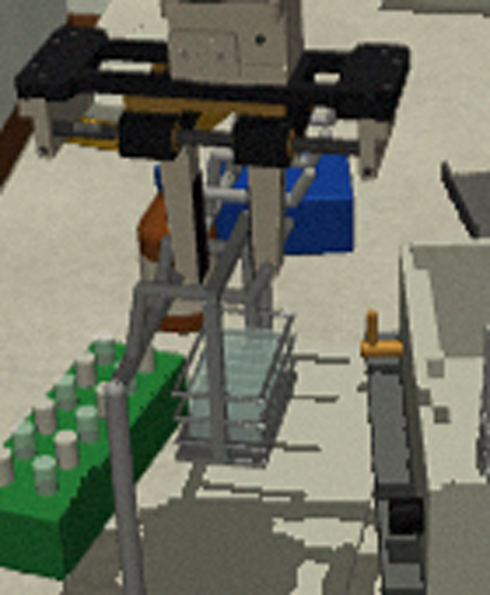

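View pics/g_wrist.png

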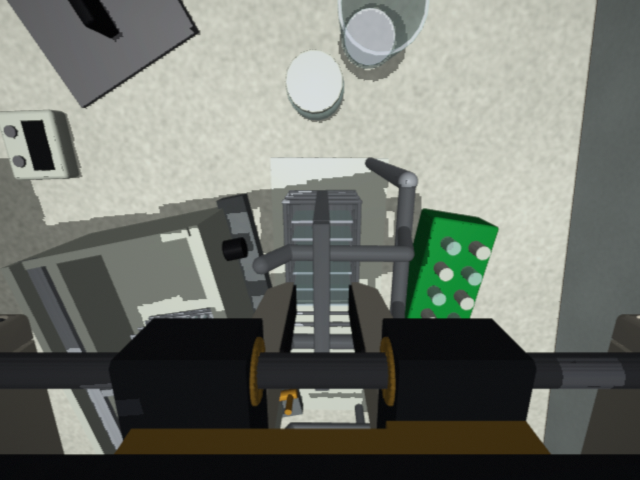

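```bash
python3 -m creep '[{"fingers":30,"dp":[0,0,10],"spin":0},{"fingers":30,"dp":[0,0,20],"spin":0},{"fingers":30,"dp":[0,0,25],"spin":0},{"fingers":30,"dp":[0,0,25],"spin":0},{"fingers":30,"dp":[-10,0,15],"spin":0}]'; python3 -m creep '[{"fingers":40,"dp":[-20,-10,0],"spin":7},{"fingers":40,"dp":[-25,-15,0],"spin":7},{"fingers":50,"dp":[-25,-15,0],"spin":7},{"fingers":50,"dp":[-25,-15,0],"spin":7},{"fingers":50,"dp":[-25,-15,0],"spin":7}]';  python3 -m creep '[{"fingers":50,"dp":[-25,-15,0],"spin":7},{"fingers":50,"dp":[-20,-15,0],"spin":7},{"fingers":50,"dp":[-10,-10,0],"spin":7},{"fingers":50,"dp":[-5,-5,0],"spin":7},{"fingers":50,"dp":[0,0,0],"spin":7}]'
```

```text
clock: 10.38
tool_pos: [0.6559, 0.1319, 0.32]
tcp_rot: [[0.995, -0.097, -0.023], [-0.098, -0.995, -0.022], [-0.02, 0.024, -1.0]]
contact_force: [-0.0, -0.3, -0.7]
grip_width: 0.028
clock: 10.8
tool_pos: [0.5367, 0.0627, 0.3286]
tcp_rot: [[0.864, 0.504, 0.008], [0.504, -0.863, -0.025], [-0.006, 0.025, -1.0]]
contact_force: [0.1, -1.1, 1.1]
grip_width: 0.0457
clock: 11.22
tool_pos: [0.4688, 0.0143, 0.3352]
tcp_rot: [[0.407, 0.913, 0.028], [0.913, -0.407, -0.017], [-0.004, 0.033, -0.999]]
contact_force: [0.8, -0.4, -0.1]
grip_width: 0.0464
```

```bash
python3 -m creep '[{"fingers":50,"dp":[2,-3,0],"spin":7},{"fingers":50,"dp":[2,-3,0],"spin":7},{"fingers":50,"dp":[2,-3,0],"spin":6},{"fingers":50,"dp":[0,0,0],"spin":3},{"fingers":50,"dp":[0,0,0],"spin":0}]'; python3 shot.py h wrist side top
```

```text
clock: 11.63
tool_pos: [0.4741, 0.0039, 0.3419]
tcp_rot: [[-0.002, 0.999, 0.042], [1.0, 0.002, -0.005], [-0.005, 0.042, -0.999]]
contact_force: [-0.4, 0.0, 1.5]
grip_width: 0.0464
11.7833 [0.47406683 0.00420139 0.34138335] 0.046461087499516336
```

View pics/h_wrist.png

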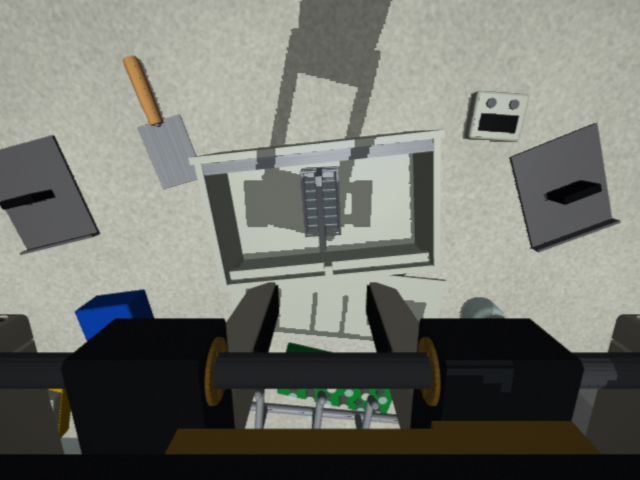

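View pics/h_side.png

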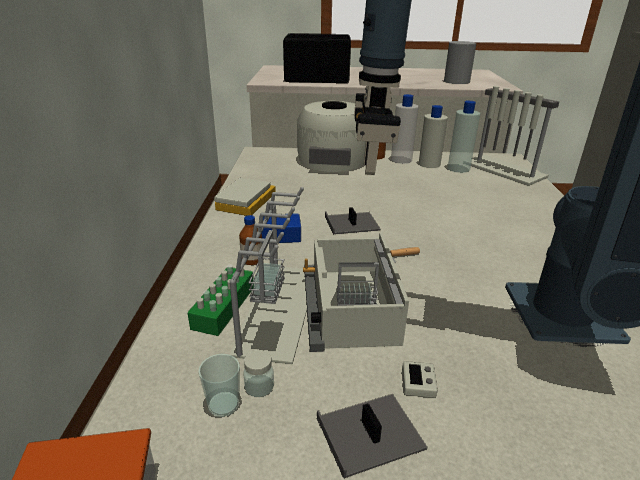

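```bash
python3 - <<'E'
from lib import *
a=cv2.imread('pics/h_wrist.png'); cv2.imwrite('pics/h_wrist_z.png',cv2.resize(a[120:290,180:455],None,fx=2.8,fy=2.8,interpolation=cv2.INTER_CUBIC))
E
```

```text
(no output)
```

View pics/h_wrist_z.png

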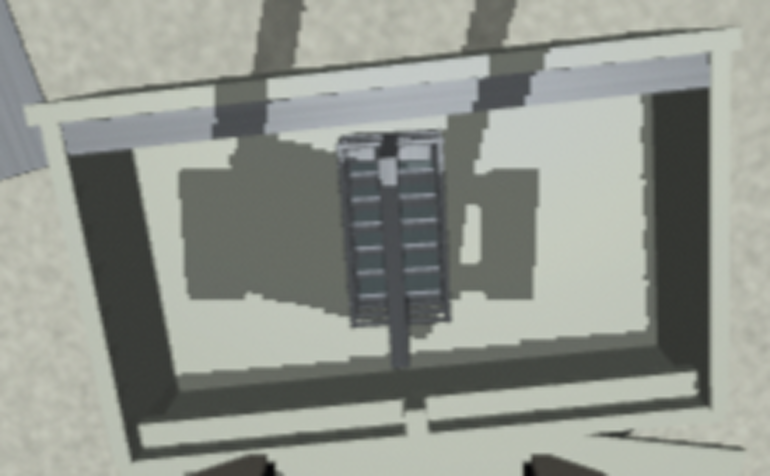

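```bash
python3 - <<'E'
from lib import *
np.set_printoptions(precision=4,suppress=True)
d=load('h','wrist');z=lambda u,v:(180+u/2.8,120+v/2.8)
p=onz(d,z(400,367),.118);q=onz(d,z(388,148),.118);v=p-q;print(p,q,(p+q)/2,np.linalg.norm(v),np.degrees(np.arctan2(v[1],v[0])))
p=onz(d,z(710,86),.104);q=onz(d,z(66,155),.104);print((p+q)/2,np.degrees(np.arctan2((p-q)[1],(p-q)[0])))
E
python3 -m creep '[{"fingers":50,"dp":[0,0,-30],"spin":1.5},{"fingers":50,"dp":[0,0,-35],"spin":1.5},{"fingers":50,"dp":[0,0,-35],"spin":1},{"fingers":50,"dp":[0,0,-30],"spin":0},{"fingers":50,"dp":[0,0,-25],"spin":0}]'; python3 -m creep '[{"fingers":50,"dp":[0,0,-10],"spin":0},{"fingers":50,"dp":[0,0,0],"spin":0},{"fingers":50,"dp":[0,0,0],"spin":0},{"fingers":50,"dp":[0,0,0],"spin":0},{"fingers":50,"dp":[0,0,0],"spin":0}]'
```

```text
[0.5257 0.0041 0.118 ] [ 0.4329 -0.0008  0.118 ] [0.4793 0.0017 0.118 ] 0.09297392214768628 3.051938867807923
[ 0.4235 -0.0028  0.104 ] 96.03744445792326
clock: 12.2
tool_pos: [0.4782, 0.0041, 0.1897]
tcp_rot: [[-0.064, 0.996, 0.061], [0.998, 0.064, -0.006], [-0.01, 0.061, -0.998]]
contact_force: [0.5, 0.3, -1.2]
grip_width: 0.0465
clock: 12.62
tool_pos: [0.4747, 0.0056, 0.1749]
tcp_rot: [[-0.06, 0.997, 0.051], [0.998, 0.06, -0.004], [-0.007, 0.051, -0.999]]
contact_force: [0.0, -0.2, 0.4]
grip_width: 0.0465
```

```bash
python3 -m creep '[{"fingers":50,"dp":[1,-1,-15],"spin":-0.3},{"fingers":50,"dp":[1,-1,-15],"spin":0},{"fingers":50,"dp":[1,-1,-15],"spin":0},{"fingers":50,"dp":[0,0,-13],"spin":0},{"fingers":50,"dp":[0,0,-5],"spin":0}]'; python3 -m creep '[{"fingers":50,"dp":[0,0,-3],"spin":0},{"fingers":50,"dp":[0,0,-2],"spin":0},{"fingers":50,"dp":[0,0,0],"spin":0},{"fingers":50,"dp":[0,0,0],"spin":0},{"fingers":50,"dp":[0,0,0],"spin":0}]'
```

```text
clock: 13.03
tool_pos: [0.4851, 0.0011, 0.1189]
tcp_rot: [[-0.053, 0.996, 0.07], [0.999, 0.054, -0.009], [-0.012, 0.07, -0.997]]
contact_force: [-1.2, 0.2, -0.5]
grip_width: 0.0466
clock: 13.45
tool_pos: [0.4877, 0.0006, 0.1169]
tcp_rot: [[-0.052, 0.996, 0.076], [0.999, 0.053, -0.01], [-0.014, 0.075, -0.997]]
contact_force: [0.2, -0.8, -0.4]
grip_width: 0.0462
```

```bash
python3 -m creep '[{"fingers":50,"dp":[-4,0,-9],"spin":0},{"fingers":50,"dp":[-4,0,-9],"spin":0},{"fingers":50,"dp":[-2,0,-2],"spin":0},{"fingers":0,"dp":[0,0,-1],"spin":0},{"fingers":0,"dp":[0,0,-1],"spin":0}]'; python3 -m creep '[{"fingers":0,"dp":[0,0,-1],"spin":0},{"fingers":0,"dp":[0,0,0],"spin":0},{"fingers":0,"dp":[0,0,0],"spin":0},{"fingers":0,"dp":[0,0,0],"spin":0},{"fingers":0,"dp":[0,0,0],"spin":0}]'
```

```text
clock: 13.87
tool_pos: [0.4779, 0.0004, 0.0949]
tcp_rot: [[-0.053, 0.995, 0.079], [0.999, 0.054, -0.011], [-0.015, 0.079, -0.997]]
contact_force: [0.5, -0.3, 0.1]
grip_width: 0.0371
clock: 14.28
tool_pos: [0.4785, 0.0003, 0.0942]
tcp_rot: [[-0.052, 0.995, 0.08], [0.999, 0.054, -0.011], [-0.015, 0.079, -0.997]]
contact_force: [-0.7, -0.9, -1.9]
grip_width: 0.0077
```

```bash
python3 -m creep '[{"fingers":0,"dp":[0,0,15],"spin":0},{"fingers":0,"dp":[0,0,30],"spin":0},{"fingers":0,"dp":[0,0,30],"spin":0},{"fingers":0,"dp":[0,0,30],"spin":0},{"fingers":0,"dp":[0,0,30],"spin":0}]'; python3 -m creep '[{"fingers":0,"dp":[0,0,20],"spin":-6},{"fingers":0,"dp":[0,0,10],"spin":-7},{"fingers":0,"dp":[0,0,0],"spin":-7},{"fingers":0,"dp":[0,0,0],"spin":-7},{"fingers":0,"dp":[0,-5,0],"spin":-7}]';python3 -m creep '[{"fingers":0,"dp":[0,-10,0],"spin":-7},{"fingers":0,"dp":[0,-15,0],"spin":-7},{"fingers":0,"dp":[0,-15,0],"spin":-7},{"fingers":0,"dp":[0,-15,0],"spin":-7},{"fingers":0,"dp":[0,-15,0],"spin":-7}]'
```

```text
clock: 14.7
tool_pos: [0.4707, 0.0021, 0.2257]
tcp_rot: [[-0.052, 0.997, 0.06], [0.999, 0.053, -0.006], [-0.009, 0.059, -0.998]]
contact_force: [0.7, 0.2, -1.1]
grip_width: 0.0074
clock: 15.12
tool_pos: [0.4736, -0.0033, 0.266]
tcp_rot: [[0.527, 0.848, 0.058], [0.85, -0.525, -0.046], [-0.008, 0.073, -0.997]]
contact_force: [0.1, -1.0, -1.4]
grip_width: 0.0077
clock: 15.53
tool_pos: [0.4722, -0.0727, 0.2657]
tcp_rot: [[0.925, 0.381, 0.02], [0.381, -0.922, -0.07], [-0.008, 0.072, -0.997]]
contact_force: [-0.1, -0.3, -1.7]
grip_width: 0.0076
```

```bash
python3 -m creep '[{"fingers":0,"dp":[0,-3,0],"spin":-7},{"fingers":0,"dp":[10,0,0],"spin":-7},{"fingers":0,"dp":[20,0,0],"spin":-6},{"fingers":0,"dp":[25,0,0],"spin":-2},{"fingers":0,"dp":[25,0,0],"spin":0}]'; python3 -m creep '[{"fingers":0,"dp":[22,0,0],"spin":0},{"fingers":0,"dp":[22,0,0],"spin":0},{"fingers":0,"dp":[15,0,0],"spin":0},{"fingers":0,"dp":[5,0,0],"spin":0},{"fingers":0,"dp":[0,0,0],"spin":0}]'
```

```text
clock: 15.95
tool_pos: [0.5497, -0.0787, 0.265]
tcp_rot: [[1.0, -0.017, -0.014], [-0.018, -0.997, -0.072], [-0.013, 0.072, -0.997]]
contact_force: [0.5, -0.4, -1.5]
grip_width: 0.0076
clock: 16.37
tool_pos: [0.6196, -0.0784, 0.2609]
tcp_rot: [[1.0, -0.017, -0.018], [-0.018, -0.997, -0.07], [-0.017, 0.07, -0.997]]
contact_force: [-1.2, -0.9, -1.9]
grip_width: 0.0079
```

Yaw −91; needs −4.7 more, x +26, y −7.

```bash
python3 -m creep '[{"fingers":0,"dp":[9,-2,3],"spin":-2},{"fingers":0,"dp":[9,-2,1],"spin":-2},{"fingers":0,"dp":[5,-2,0],"spin":-0.5},{"fingers":0,"dp":[2,0,0],"spin":0},{"fingers":0,"dp":[0,0,0],"spin":0}]'; python3 shot.py i wrist side
```

```text
clock: 16.78
tool_pos: [0.6412, -0.0841, 0.2637]
tcp_rot: [[0.995, -0.097, -0.03], [-0.099, -0.993, -0.067], [-0.023, 0.069, -0.997]]
contact_force: [-0.6, 0.8, -0.9]
grip_width: 0.0078
16.8833 [ 0.64089926 -0.08402261  0.26385301] 0.007854149734920315
```

View pics/i_wrist.png

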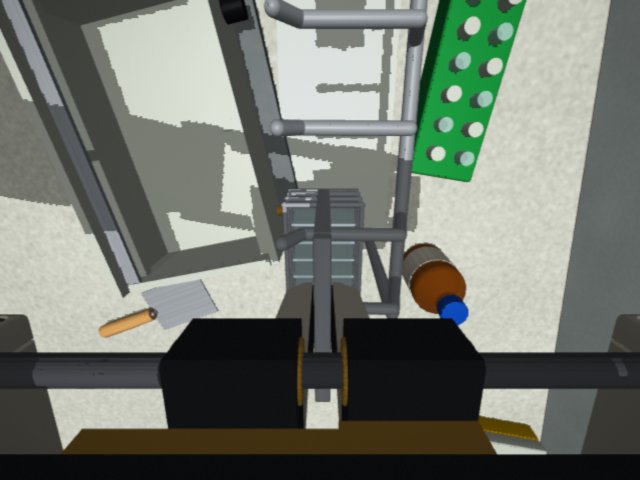

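View pics/i_side.png

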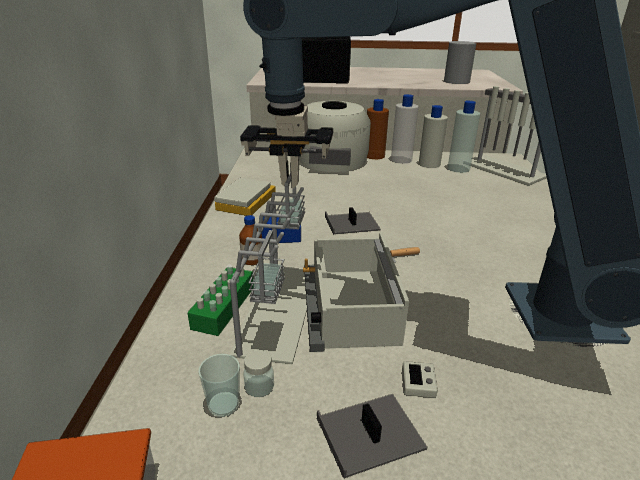

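```bash
python3 -m creep '[{"fingers":0,"dp":[3,-1,-5],"spin":0},{"fingers":0,"dp":[2,-1,-10],"spin":0},{"fingers":0,"dp":[0,0,-8],"spin":0},{"fingers":0,"dp":[0,0,-8],"spin":0},{"fingers":0,"dp":[0,0,-4],"spin":0}]'; python3 -m creep '[{"fingers":0,"dp":[0,0,-4],"spin":0},{"fingers":0,"dp":[0,0,-3],"spin":0},{"fingers":0,"dp":[0,0,-3],"spin":0},{"fingers":0,"dp":[0,0,-1],"spin":0},{"fingers":0,"dp":[0,0,-1],"spin":0}]'
```

```text
clock: 17.3
tool_pos: [0.6452, -0.0859, 0.2268]
tcp_rot: [[0.995, -0.096, -0.028], [-0.097, -0.993, -0.067], [-0.021, 0.07, -0.997]]
contact_force: [-0.4, -0.4, -1.5]
grip_width: 0.0074
clock: 17.72
tool_pos: [0.645, -0.0857, 0.2192]
tcp_rot: [[0.995, -0.095, -0.024], [-0.097, -0.993, -0.069], [-0.017, 0.071, -0.997]]
contact_force: [0.2, 0.2, -0.5]
grip_width: 0.0075
```

```bash
python3 -m creep '[{"fingers":0,"dp":[0,0,-2],"spin":0},{"fingers":0,"dp":[0,0,-2],"spin":0},{"fingers":0,"dp":[0,0,-1],"spin":0},{"fingers":0,"dp":[0,0,-1],"spin":0},{"fingers":0,"dp":[0,0,0],"spin":0}]'; python3 shot.py j wrist side; python3 - <<'E'
import cv2
b=cv2.imread('pics/j_side.png'); cv2.imwrite('pics/j_side_z.png',cv2.resize(b[170:340,200:340],None,fx=3.5,fy=3.5,interpolation=cv2.INTER_CUBIC))
E
```

```text
clock: 18.13
tool_pos: [0.6451, -0.0858, 0.2192]
tcp_rot: [[0.995, -0.095, -0.019], [-0.097, -0.993, -0.072], [-0.011, 0.074, -0.997]]
contact_force: [-0.5, -0.2, -0.2]
grip_width: 0.0076
18.2333 [ 0.64509725 -0.08582525  0.21902562] 0.007395911997354223
```

View pics/j_side_z.png

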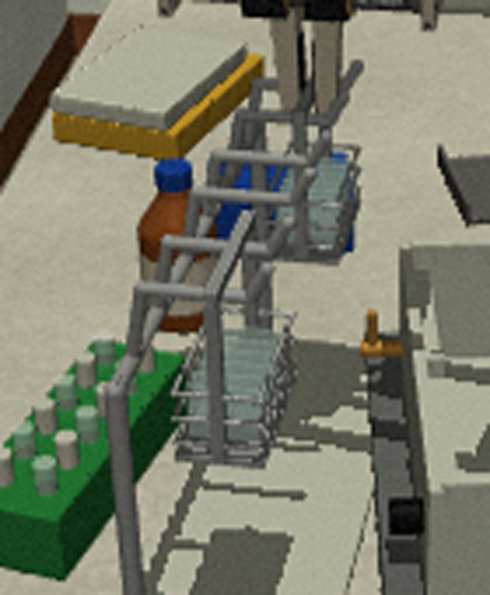

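View pics/j_wrist.png

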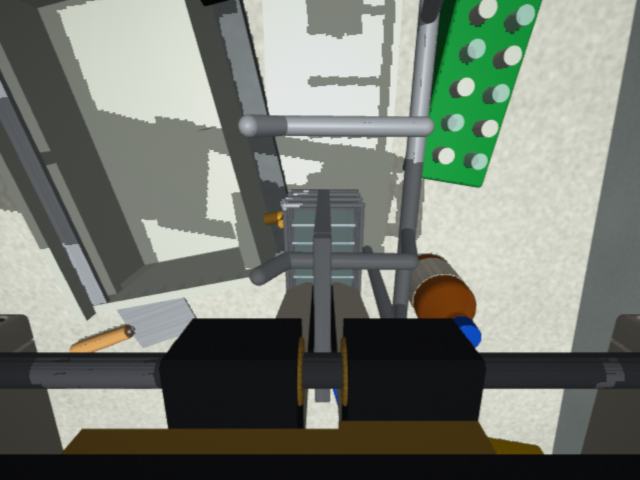

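```bash
python3 -m creep '[{"fingers":30,"dp":[0,0,0],"spin":0},{"fingers":30,"dp":[0,0,0],"spin":0},{"fingers":30,"dp":[0,0,0],"spin":0},{"fingers":30,"dp":[0,0,0],"spin":0},{"fingers":30,"dp":[0,0,0],"spin":0}]'; python3 -m creep '[{"fingers":30,"dp":[0,0,10],"spin":0},{"fingers":30,"dp":[0,0,20],"spin":0},{"fingers":30,"dp":[0,0,25],"spin":0},{"fingers":30,"dp":[0,0,25],"spin":0},{"fingers":30,"dp":[-10,0,15],"spin":0}]'; python3 shot.py k top side;  python3 - <<'E'
import cv2
b=cv2.imread('pics/k_side.png'); cv2.imwrite('pics/k_side_z.png',cv2.resize(b[170:340,200:340],None,fx=3.5,fy=3.5,interpolation=cv2.INTER_CUBIC))
E
```

```text
clock: 18.65
tool_pos: [0.6455, -0.086, 0.2166]
tcp_rot: [[0.995, -0.096, -0.02], [-0.097, -0.993, -0.071], [-0.013, 0.073, -0.997]]
contact_force: [0.0, 0.1, -0.1]
grip_width: 0.0273
clock: 19.07
tool_pos: [0.6333, -0.0853, 0.3103]
tcp_rot: [[0.995, -0.095, -0.031], [-0.097, -0.993, -0.068], [-0.025, 0.071, -0.997]]
contact_force: [-0.3, 0.5, -0.2]
grip_width: 0.0282
19.1667 [ 0.63277454 -0.08542874  0.31219006] 0.02798105375992131
```

View pics/k_side_z.png

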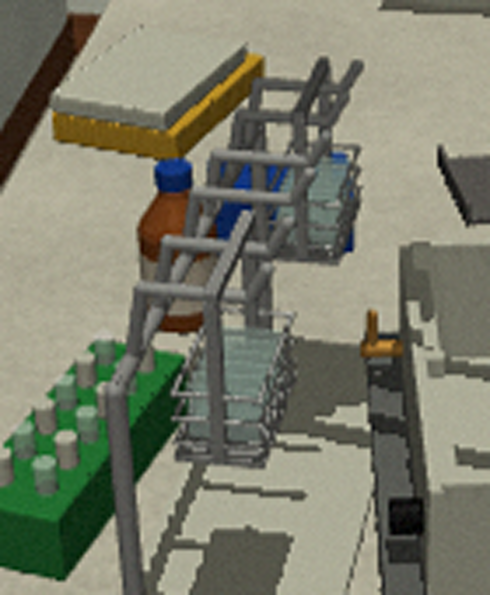

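View pics/k_top.png

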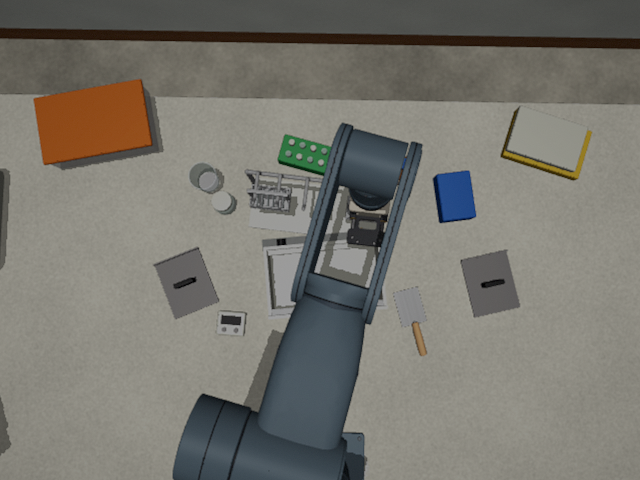

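```bash
cat > cov.py <<'E'
from lib import *
import sys
np.set_printoptions(precision=4,suppress=True)
d=load(sys.argv[1],'top');im=d['color'];g=im.max(2).astype(int)
for name,(x0,x1,y0,y1) in {'L':(150,222,240,325),'R':(440,530,240,325)}.items():
  sub=g[y0:y1,x0:x1]
  for nm,m,h in [('rib',sub<45,.046),('plate',(sub<115),.006)]:
    m=(m*255).astype(np.uint8)
    cs,_=cv2.findContours(m,cv2.RETR_EXTERNAL,cv2.CHAIN_APPROX_NONE)
    c=max(cs,key=cv2.contourArea).reshape(-1,2)+[x0,y0]
    (cx,cy),wh,a=cv2.minAreaRect(c.astype(np.float32))
    box=cv2.boxPoints(((cx,cy),wh,a)); P=np.array([onz(d,b,h)[:2] for b in box])
    e=P-np.roll(P,1,0);L=np.linalg.norm(e,axis=1);k=L.argmax();ang=np.degrees(np.arctan2(e[k,1],e[k,0]))%180
    print(name,nm,(cx,cy),P.mean(0),'sizes',L[:2],'long axis ang',ang)
E
python3 cov.py k; python3 - <<'E'
import cv2
a=cv2.imread('pics/k_top.png'); cv2.imwrite('pics/k_top_z.png',cv2.resize(a[240:330,450:530],None,fx=6,fy=6,interpolation=cv2.INTER_CUBIC))
E
```

```text
L rib (184.5345001220703, 282.5862121582031) [0.4685 0.3477] sizes [0.0129 0.0562] long axis ang 112.87673086028752
L plate (186.20689392089844, 282.5172424316406) [0.4689 0.3526] sizes [0.1496 0.1234] long axis ang 23.498382244107773
R rib (492.35882568359375, 282.8647155761719) [ 0.4809 -0.4142] sizes [0.0131 0.0574] long axis ang 103.4340789283105
R plate (489.50811767578125, 283.035888671875) [ 0.4809 -0.4185] sizes [0.1501 0.1248] long axis ang 12.45304199237492
```

View pics/k_top_z.png

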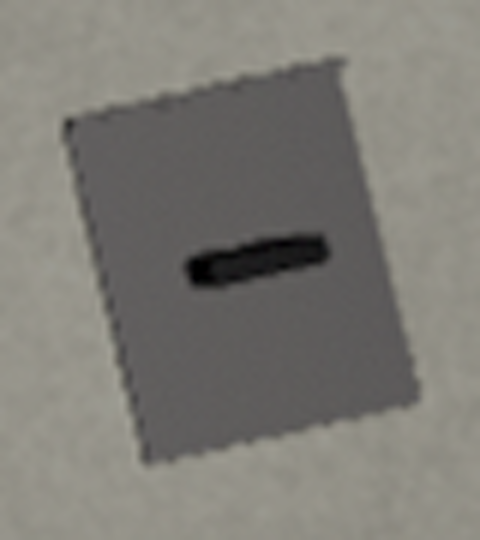

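```bash
python3 -m creep '[{"fingers":40,"dp":[-15,-15,0],"spin":6},{"fingers":60,"dp":[-15,-25,0],"spin":7},{"fingers":75,"dp":[-15,-25,0],"spin":7},{"fingers":75,"dp":[-10,-25,0],"spin":7},{"fingers":75,"dp":[-10,-25,0],"spin":7}]'; python3 -m creep '[{"fingers":75,"dp":[-10,-25,-5],"spin":7},{"fingers":75,"dp":[-10,-25,-5],"spin":7},{"fingers":75,"dp":[-10,-25,-5],"spin":7},{"fingers":75,"dp":[-10,-25,-5],"spin":7},{"fingers":75,"dp":[-10,-25,-5],"spin":7}]'
```

```text
clock: 19.58
tool_pos: [0.5678, -0.1974, 0.3084]
tcp_rot: [[0.871, 0.491, 0.015], [0.491, -0.868, -0.069], [-0.021, 0.068, -0.998]]
contact_force: [0.3, 0.2, -0.7]
grip_width: 0.0566
clock: 20.0
tool_pos: [0.5146, -0.3266, 0.2787]
tcp_rot: [[0.42, 0.906, 0.051], [0.908, -0.418, -0.045], [-0.02, 0.065, -0.998]]
contact_force: [0.6, -0.1, -0.6]
grip_width: 0.0695
```

```bash
python3 -m creep '[{"fingers":75,"dp":[-7,-20,-10],"spin":7},{"fingers":75,"dp":[-7,-20,-10],"spin":7},{"fingers":75,"dp":[-6,-20,-10],"spin":7},{"fingers":75,"dp":[-5,-15,-10],"spin":7},{"fingers":75,"dp":[-3,-5,-10],"spin":6}]'; python3 -m creep '[{"fingers":75,"dp":[0,0,0],"spin":2},{"fingers":75,"dp":[0,0,0],"spin":0},{"fingers":75,"dp":[0,0,0],"spin":0},{"fingers":75,"dp":[0,0,0],"spin":0},{"fingers":75,"dp":[0,0,0],"spin":0}]'; python3 shot.py l wrist side top; python3 -c "
from rig import r;print(r.sense()['joints'])"
```

```text
clock: 20.42
tool_pos: [0.4819, -0.4145, 0.222]
tcp_rot: [[-0.174, 0.983, 0.066], [0.985, 0.174, -0.007], [-0.018, 0.063, -0.998]]
contact_force: [0.8, -0.2, -0.6]
grip_width: 0.0698
clock: 20.83
tool_pos: [0.4786, -0.415, 0.2136]
tcp_rot: [[-0.207, 0.977, 0.058], [0.978, 0.207, 0.005], [-0.008, 0.058, -0.998]]
contact_force: [0.1, 0.5, 0.0]
grip_width: 0.07
20.9833 [ 0.47883813 -0.41504703  0.21418004] 0.06986129733204338
[ -52.65448943   22.04554771   78.43023026    2.89435616   77.66384601
 -155.23960558]
```

View pics/l_wrist.png

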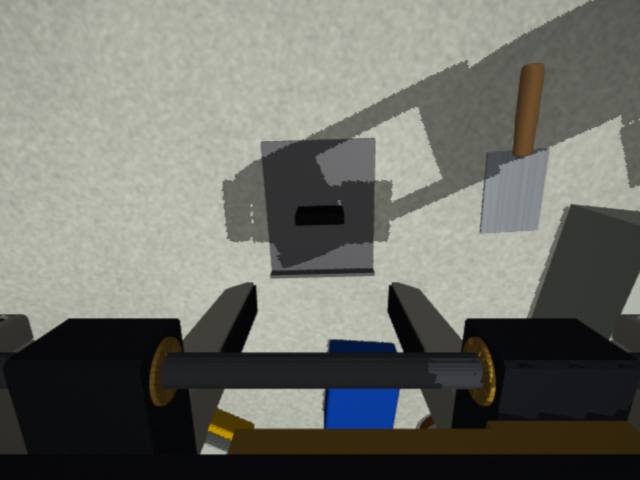

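```bash
python3 - <<'E'
from lib import *
np.set_printoptions(precision=4,suppress=True)
d=load('l','wrist')
a=d['color'];cv2.imwrite('pics/l_z.png',cv2.resize(a[130:285,250:390],None,fx=4,fy=4,interpolation=cv2.INTER_CUBIC))
for uv in [(262,142),(375,139),(374,272),(271,274)]: print(onz(d,uv,.006))
p=onz(d,(296,208),.046);q=onz(d,(343,207),.046);print(p,q,(p+q)/2)
E
```

```text
[ 0.4221 -0.492   0.006 ]
[ 0.3949 -0.3777  0.006 ]
[ 0.5404 -0.3403  0.006 ]
[ 0.5686 -0.4592  0.006 ]
[ 0.4739 -0.4431  0.046 ] [ 0.4633 -0.3979  0.046 ] [ 0.4686 -0.4205  0.046 ]
```

View pics/l_z.png

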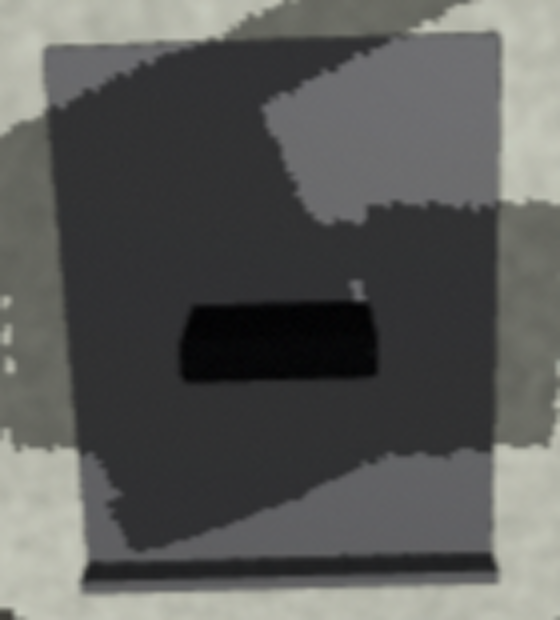

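```bash
python3 - <<'E'
from lib import *
np.set_printoptions(precision=4,suppress=True)
d=load('l','wrist')
p=onz(d,(295.3,220.5),.046);q=onz(d,(344.2,219.8),.046);print(p,q,(p+q)/2,np.linalg.norm(p-q),np.degrees(np.arctan2(*(p-q)[[1,0]]))+90)
for uv in [(261,142),(375,138.5),(373.5,269),(271,271)]: print(onz(d,uv,.006))
E
```

```text
[ 0.4867 -0.4415  0.046 ] [ 0.4758 -0.3938  0.046 ] [ 0.4812 -0.4176  0.046 ] 0.04894396410541518 12.864787041388524
[ 0.4223 -0.493   0.006 ]
[ 0.3944 -0.3778  0.006 ]
[ 0.5368 -0.3419  0.006 ]
[ 0.5647 -0.4598  0.006 ]
```

```bash
python3 -m creep '[{"fingers":75,"dp":[0,-1,-25],"spin":0.5},{"fingers":75,"dp":[0,-1,-30],"spin":0},{"fingers":75,"dp":[0,0,-30],"spin":0},{"fingers":75,"dp":[0,0,-25],"spin":0},{"fingers":75,"dp":[0,0,-10],"spin":0}]'; python3 -m creep '[{"fingers":75,"dp":[0,0,-5],"spin":0},{"fingers":75,"dp":[0,0,0],"spin":0},{"fingers":75,"dp":[0,0,0],"spin":0},{"fingers":75,"dp":[0,0,0],"spin":0},{"fingers":75,"dp":[0,0,0],"spin":0}]'
```

```text
clock: 21.4
tool_pos: [0.4831, -0.419, 0.0988]
tcp_rot: [[-0.218, 0.973, 0.07], [0.976, 0.219, -0.01], [-0.025, 0.066, -0.997]]
contact_force: [0.2, 0.3, -0.2]
grip_width: 0.0697
clock: 21.82
tool_pos: [0.4843, -0.4191, 0.0955]
tcp_rot: [[-0.219, 0.973, 0.071], [0.975, 0.22, -0.011], [-0.026, 0.067, -0.997]]
contact_force: [0.5, 0.6, 0.4]
grip_width: 0.0698
```

```bash
python3 -m creep '[{"fingers":75,"dp":[-1,0,-18],"spin":0},{"fingers":75,"dp":[-1,0,-18],"spin":0},{"fingers":75,"dp":[-1,0,-15],"spin":0},{"fingers":75,"dp":[0,0,-10],"spin":0},{"fingers":75,"dp":[0,0,-3],"spin":0}]'; python3 -m creep '[{"fingers":75,"dp":[-1,0,-3],"spin":0},{"fingers":75,"dp":[0,0,-2],"spin":0},{"fingers":75,"dp":[0,0,0],"spin":0},{"fingers":75,"dp":[0,0,0],"spin":0},{"fingers":75,"dp":[0,0,0],"spin":0}]'
```

```text
clock: 22.23
tool_pos: [0.4857, -0.4247, 0.0391]
tcp_rot: [[-0.218, 0.972, 0.083], [0.975, 0.221, -0.026], [-0.043, 0.075, -0.996]]
contact_force: [-0.7, 0.2, 0.3]
grip_width: 0.0697
clock: 22.65
tool_pos: [0.486, -0.4263, 0.0366]
tcp_rot: [[-0.218, 0.972, 0.085], [0.975, 0.221, -0.029], [-0.047, 0.077, -0.996]]
contact_force: [-0.4, -0.4, -0.9]
grip_width: 0.0698
```

```bash
python3 -m creep '[{"fingers":75,"dp":[0,4,30],"spin":0},{"fingers":75,"dp":[0,4,40],"spin":0},{"fingers":75,"dp":[0,0,40],"spin":0},{"fingers":75,"dp":[0,0,40],"spin":0},{"fingers":75,"dp":[0,0,40],"spin":0}]'; python3 -m creep '[{"fingers":75,"dp":[0,0,40],"spin":0},{"fingers":75,"dp":[0,0,30],"spin":0},{"fingers":75,"dp":[0,0,0],"spin":0},{"fingers":75,"dp":[0,0,0],"spin":0},{"fingers":75,"dp":[0,0,0],"spin":0}]';  python3 -m creep '[{"fingers":75,"dp":[0,0,-6],"spin":0},{"fingers":75,"dp":[0,0,-6],"spin":0},{"fingers":75,"dp":[0,0,-6],"spin":0},{"fingers":75,"dp":[0,0,-6],"spin":0},{"fingers":75,"dp":[0,0,-6],"spin":0}]'
```

```text
clock: 23.07
tool_pos: [0.4806, -0.4114, 0.2234]
tcp_rot: [[-0.218, 0.973, 0.072], [0.976, 0.22, -0.012], [-0.028, 0.068, -0.997]]
contact_force: [0.4, -1.1, 0.1]
grip_width: 0.0696
clock: 23.48
tool_pos: [0.4831, -0.4138, 0.3129]
tcp_rot: [[-0.218, 0.972, 0.088], [0.975, 0.222, -0.033], [-0.051, 0.079, -0.996]]
contact_force: [0.2, -0.2, -0.5]
grip_width: 0.0696
clock: 23.9
tool_pos: [0.4816, -0.4121, 0.2746]
tcp_rot: [[-0.218, 0.972, 0.083], [0.975, 0.221, -0.026], [-0.043, 0.075, -0.996]]
contact_force: [0.3, 0.5, -0.5]
grip_width: 0.0699
```

```bash
python3 -m creep '[{"fingers":75,"dp":[0,0,-8],"spin":0},{"fingers":75,"dp":[0,0,-12],"spin":0},{"fingers":75,"dp":[0,0,-16],"spin":0},{"fingers":75,"dp":[0,0,-20],"spin":0},{"fingers":75,"dp":[0,0,-25],"spin":0}]'; python3 -m creep '[{"fingers":75,"dp":[0,0,0],"spin":0},{"fingers":75,"dp":[0,0,0],"spin":0},{"fingers":75,"dp":[0,0,0],"spin":0},{"fingers":75,"dp":[0,0,0],"spin":0},{"fingers":75,"dp":[0,0,0],"spin":0}]';  python3 -m creep '[{"fingers":75,"dp":[0,0,40],"spin":0},{"fingers":75,"dp":[0,0,30],"spin":0},{"fingers":75,"dp":[0,0,20],"spin":0},{"fingers":75,"dp":[0,0,13],"spin":0},{"fingers":75,"dp":[0,0,6],"spin":0}]';  python3 -m creep '[{"fingers":75,"dp":[0,0,3],"spin":0},{"fingers":75,"dp":[0,0,1],"spin":0},{"fingers":75,"dp":[0,0,0],"spin":0},{"fingers":75,"dp":[0,0,0],"spin":0},{"fingers":75,"dp":[0,0,0],"spin":0}]'
```

```text
clock: 24.32
tool_pos: [0.4819, -0.4126, 0.1884]
tcp_rot: [[-0.218, 0.972, 0.083], [0.975, 0.221, -0.027], [-0.044, 0.075, -0.996]]
contact_force: [-0.3, -0.7, -0.6]
grip_width: 0.0696
clock: 24.73
tool_pos: [0.4797, -0.41, 0.1824]
tcp_rot: [[-0.218, 0.973, 0.076], [0.975, 0.22, -0.018], [-0.034, 0.07, -0.997]]
contact_force: [-0.7, 0.6, 0.1]
grip_width: 0.0696
clock: 25.15
tool_pos: [0.4793, -0.4094, 0.2994]
tcp_rot: [[-0.218, 0.973, 0.078], [0.975, 0.22, -0.02], [-0.037, 0.072, -0.997]]
contact_force: [-0.2, -0.1, -0.1]
grip_width: 0.0696
clock: 25.57
tool_pos: [0.4797, -0.4098, 0.3059]
tcp_rot: [[-0.218, 0.973, 0.081], [0.975, 0.221, -0.024], [-0.041, 0.074, -0.996]]
contact_force: [0.1, 0.3, 1.0]
grip_width: 0.0696
```

```bash
python3 -m creep '[{"fingers":75,"dp":[0,-1,-8],"spin":0},{"fingers":75,"dp":[0,-1,-16],"spin":0},{"fingers":75,"dp":[0,-1,-24],"spin":0},{"fingers":75,"dp":[0,-1,-32],"spin":0},{"fingers":75,"dp":[0,0,0],"spin":0}]'; python3 -m creep '[{"fingers":75,"dp":[0,-1,-6],"spin":0},{"fingers":75,"dp":[0,-1,-14],"spin":0},{"fingers":75,"dp":[0,0,-22],"spin":0},{"fingers":75,"dp":[0,0,-30],"spin":0},{"fingers":75,"dp":[0,0,0],"spin":0}]';  python3 -m creep '[{"fingers":75,"dp":[0,0,-4],"spin":0},{"fingers":75,"dp":[0,0,-8],"spin":0},{"fingers":75,"dp":[0,0,-14],"spin":0},{"fingers":75,"dp":[0,0,0],"spin":0},{"fingers":75,"dp":[0,0,0],"spin":0}]'
```

```text
clock: 25.98
tool_pos: [0.4787, -0.4129, 0.2187]
tcp_rot: [[-0.218, 0.973, 0.079], [0.975, 0.221, -0.021], [-0.038, 0.072, -0.997]]
contact_force: [-1.5, 1.0, -1.8]
grip_width: 0.0695
clock: 26.4
tool_pos: [0.4794, -0.4162, 0.1463]
tcp_rot: [[-0.218, 0.973, 0.08], [0.975, 0.221, -0.023], [-0.04, 0.073, -0.997]]
contact_force: [-1.1, 1.4, -1.8]
grip_width: 0.0695
clock: 26.82
tool_pos: [0.4821, -0.4197, 0.1261]
tcp_rot: [[-0.218, 0.972, 0.086], [0.975, 0.221, -0.03], [-0.048, 0.077, -0.996]]
contact_force: [0.4, -0.6, 0.1]
grip_width: 0.0695
```

```bash
python3 -m creep '[{"fingers":75,"dp":[0,8,0],"spin":0},{"fingers":75,"dp":[0,16,0],"spin":0},{"fingers":75,"dp":[0,24,0],"spin":0},{"fingers":75,"dp":[0,32,0],"spin":0},{"fingers":75,"dp":[0,0,0],"spin":0}]'; python3 -m creep '[{"fingers":75,"dp":[0,0,0],"spin":0},{"fingers":75,"dp":[0,0,0],"spin":0},{"fingers":75,"dp":[0,0,0],"spin":0},{"fingers":75,"dp":[0,0,0],"spin":0},{"fingers":75,"dp":[0,0,0],"spin":0}]';  python3 -m creep '[{"fingers":75,"dp":[0,-8,0],"spin":0},{"fingers":75,"dp":[0,-16,0],"spin":0},{"fingers":75,"dp":[0,-24,0],"spin":0},{"fingers":75,"dp":[0,-32,0],"spin":0},{"fingers":75,"dp":[0,0,0],"spin":0}]'; python3 -m creep '[{"fingers":75,"dp":[0,0,0],"spin":0},{"fingers":75,"dp":[0,0,0],"spin":0},{"fingers":75,"dp":[0,0,0],"spin":0},{"fingers":75,"dp":[0,0,0],"spin":0},{"fingers":75,"dp":[0,0,0],"spin":0}]'
```

```text
clock: 27.23
tool_pos: [0.4836, -0.3395, 0.1324]
tcp_rot: [[-0.214, 0.973, 0.092], [0.975, 0.218, -0.037], [-0.056, 0.082, -0.995]]
contact_force: [-0.4, -0.5, -0.5]
grip_width: 0.0696
clock: 27.65
tool_pos: [0.4857, -0.3408, 0.1372]
tcp_rot: [[-0.216, 0.972, 0.097], [0.974, 0.221, -0.043], [-0.063, 0.086, -0.994]]
contact_force: [0.2, -0.1, -0.5]
grip_width: 0.0698
clock: 28.07
tool_pos: [0.4852, -0.4292, 0.1371]
tcp_rot: [[-0.216, 0.971, 0.098], [0.974, 0.221, -0.045], [-0.065, 0.085, -0.994]]
contact_force: [-0.1, -1.4, 0.1]
grip_width: 0.0701
clock: 28.48
tool_pos: [0.4834, -0.4328, 0.135]
tcp_rot: [[-0.212, 0.973, 0.096], [0.975, 0.217, -0.043], [-0.063, 0.084, -0.994]]
contact_force: [0.2, 1.2, 0.5]
grip_width: 0.0697
```

```bash
for i in 1; do python3 -m creep '[{"fingers":75,"dp":[0,2,5],"spin":-7},{"fingers":75,"dp":[0,2,5],"spin":-7},{"fingers":75,"dp":[0,2,5],"spin":-7},{"fingers":75,"dp":[0,0,0],"spin":-7},{"fingers":75,"dp":[0,0,0],"spin":-7}]'; python3 -m creep '[{"fingers":75,"dp":[0,0,0],"spin":-7},{"fingers":75,"dp":[0,0,0],"spin":-7},{"fingers":75,"dp":[0,0,0],"spin":-7},{"fingers":75,"dp":[0,0,0],"spin":-7},{"fingers":75,"dp":[0,0,0],"spin":-7}]'; python3 -m creep '[{"fingers":75,"dp":[0,0,0],"spin":-7},{"fingers":75,"dp":[0,0,0],"spin":-7},{"fingers":75,"dp":[0,0,0],"spin":-7},{"fingers":75,"dp":[0,0,0],"spin":-7},{"fingers":75,"dp":[0,0,0],"spin":-7}]'; python3 -m creep '[{"fingers":75,"dp":[0,0,0],"spin":-7},{"fingers":75,"dp":[0,0,0],"spin":-7},{"fingers":75,"dp":[0,0,0],"spin":-7},{"fingers":75,"dp":[0,0,0],"spin":-7},{"fingers":75,"dp":[0,0,0],"spin":-7}]'; done
```

```text
clock: 28.9
tool_pos: [0.4832, -0.4231, 0.1508]
tcp_rot: [[0.398, 0.916, 0.053], [0.915, -0.392, -0.089], [-0.061, 0.084, -0.995]]
contact_force: [0.7, -0.3, -1.1]
grip_width: 0.0696
clock: 29.32
tool_pos: [0.4843, -0.4182, 0.1528]
tcp_rot: [[0.858, 0.513, -0.008], [0.51, -0.854, -0.105], [-0.061, 0.086, -0.994]]
contact_force: [0.3, 0.1, -0.9]
grip_width: 0.0694
clock: 29.73
tool_pos: [0.4856, -0.4131, 0.1541]
tcp_rot: [[0.994, -0.083, -0.068], [-0.089, -0.993, -0.081], [-0.06, 0.086, -0.994]]
contact_force: [-0.0, 0.1, -0.6]
grip_width: 0.07
clock: 30.15
tool_pos: [0.4872, -0.408, 0.1552]
tcp_rot: [[0.754, -0.648, -0.102], [-0.654, -0.756, -0.026], [-0.061, 0.086, -0.994]]
contact_force: [1.2, 0.4, 0.1]
grip_width: 0.0698
```

```bash
python3 -m creep '[{"fingers":75,"dp":[0,-1,0],"spin":-7},{"fingers":75,"dp":[0,-1,0],"spin":-7},{"fingers":75,"dp":[-1,-1,0],"spin":-7},{"fingers":75,"dp":[-1,-1,0],"spin":-6},{"fingers":75,"dp":[-1,-1,0],"spin":-3}]'; python3 -m creep '[{"fingers":75,"dp":[0,0,0],"spin":0},{"fingers":75,"dp":[0,0,0],"spin":0},{"fingers":75,"dp":[0,0,0],"spin":0},{"fingers":75,"dp":[0,0,0],"spin":0},{"fingers":75,"dp":[0,0,0],"spin":0}]'; python3 -m creep '[{"fingers":75,"dp":[0,0,0],"spin":0},{"fingers":75,"dp":[0,0,0],"spin":0},{"fingers":75,"dp":[0,0,0],"spin":0},{"fingers":75,"dp":[0,0,0],"spin":0},{"fingers":75,"dp":[0,0,0],"spin":0}]'
```

```text
clock: 30.57
tool_pos: [0.486, -0.4085, 0.1561]
tcp_rot: [[0.309, -0.946, -0.1], [-0.949, -0.314, 0.031], [-0.061, 0.086, -0.994]]
contact_force: [-0.4, -0.3, 0.0]
grip_width: 0.0695
clock: 30.98
tool_pos: [0.4865, -0.4063, 0.1566]
tcp_rot: [[0.315, -0.944, -0.1], [-0.947, -0.32, 0.031], [-0.061, 0.085, -0.994]]
contact_force: [-0.5, 0.0, -0.4]
grip_width: 0.0693
clock: 31.4
tool_pos: [0.4868, -0.4057, 0.1567]
tcp_rot: [[0.318, -0.943, -0.1], [-0.946, -0.322, 0.031], [-0.061, 0.085, -0.994]]
contact_force: [-0.6, 0.4, -0.5]
grip_width: 0.0699
```

```bash
python3 -m creep '[{"fingers":75,"dp":[0,-3,10],"spin":-2},{"fingers":75,"dp":[-1,-3,20],"spin":-2},{"fingers":75,"dp":[-1,-3,30],"spin":-2},{"fingers":75,"dp":[-1,-2,40],"spin":0},{"fingers":75,"dp":[0,0,0],"spin":0}]'; python3 -m creep '[{"fingers":75,"dp":[0,0,0],"spin":0},{"fingers":75,"dp":[0,0,-41],"spin":0},{"fingers":75,"dp":[0,0,-35],"spin":0},{"fingers":75,"dp":[0,0,-25],"spin":0},{"fingers":75,"dp":[0,0,-15],"spin":0}]'; python3 -m creep '[{"fingers":75,"dp":[0,0,-10],"spin":0},{"fingers":75,"dp":[0,0,-5],"spin":0},{"fingers":75,"dp":[0,0,0],"spin":0},{"fingers":75,"dp":[0,0,0],"spin":0},{"fingers":75,"dp":[0,0,0],"spin":0}]'
```

```text
clock: 31.82
tool_pos: [0.4817, -0.4149, 0.257]
tcp_rot: [[0.212, -0.972, -0.102], [-0.975, -0.218, 0.048], [-0.069, 0.089, -0.994]]
contact_force: [-0.2, 0.5, 1.0]
grip_width: 0.0701
clock: 32.23
tool_pos: [0.4845, -0.4185, 0.1456]
tcp_rot: [[0.213, -0.973, -0.088], [-0.976, -0.217, 0.033], [-0.051, 0.079, -0.996]]
contact_force: [0.6, 0.2, -0.7]
grip_width: 0.0699
clock: 32.65
tool_pos: [0.4825, -0.4161, 0.1244]
tcp_rot: [[0.213, -0.972, -0.094], [-0.975, -0.218, 0.04], [-0.059, 0.084, -0.995]]
contact_force: [0.2, 0.1, 0.4]
grip_width: 0.0699
```

```bash
python3 -m creep '[{"fingers":75,"dp":[0,10,0],"spin":0},{"fingers":75,"dp":[0,25,0],"spin":0},{"fingers":75,"dp":[0,40,0],"spin":0},{"fingers":75,"dp":[0,40,0],"spin":0},{"fingers":75,"dp":[0,0,0],"spin":0}]'; python3 -m creep '[{"fingers":75,"dp":[0,0,0],"spin":0},{"fingers":75,"dp":[0,0,0],"spin":0},{"fingers":75,"dp":[0,-10,0],"spin":0},{"fingers":75,"dp":[0,-25,0],"spin":0},{"fingers":75,"dp":[0,-40,0],"spin":0}]'; python3 -m creep '[{"fingers":75,"dp":[0,-40,0],"spin":0},{"fingers":75,"dp":[0,0,0],"spin":0},{"fingers":75,"dp":[0,0,0],"spin":0},{"fingers":75,"dp":[0,0,0],"spin":0},{"fingers":75,"dp":[0,0,0],"spin":0}]'
```

```text
clock: 33.07
tool_pos: [0.4835, -0.2998, 0.129]
tcp_rot: [[0.208, -0.974, -0.087], [-0.977, -0.212, 0.033], [-0.051, 0.078, -0.996]]
contact_force: [0.2, -0.5, 0.3]
grip_width: 0.0694
clock: 33.48
tool_pos: [0.4862, -0.3711, 0.1343]
tcp_rot: [[0.219, -0.972, -0.081], [-0.975, -0.222, 0.03], [-0.047, 0.073, -0.996]]
contact_force: [0.0, -0.2, -0.4]
grip_width: 0.07
clock: 33.9
tool_pos: [0.4836, -0.4289, 0.1337]
tcp_rot: [[0.208, -0.975, -0.079], [-0.977, -0.21, 0.023], [-0.039, 0.072, -0.997]]
contact_force: [-0.1, 0.4, 0.1]
grip_width: 0.07
```

```bash
for k in 1; do python3 -m creep '[{"fingers":75,"dp":[0,10,0],"spin":0},{"fingers":75,"dp":[0,25,0],"spin":0},{"fingers":75,"dp":[0,40,0],"spin":0},{"fingers":75,"dp":[0,40,0],"spin":0},{"fingers":75,"dp":[0,0,0],"spin":0}]'; python3 -m creep '[{"fingers":75,"dp":[0,0,0],"spin":0},{"fingers":75,"dp":[0,0,0],"spin":0},{"fingers":75,"dp":[0,-10,0],"spin":0},{"fingers":75,"dp":[0,-25,0],"spin":0},{"fingers":75,"dp":[0,-40,0],"spin":0}]'; python3 -m creep '[{"fingers":75,"dp":[0,-40,0],"spin":0},{"fingers":75,"dp":[0,0,0],"spin":0},{"fingers":75,"dp":[0,0,0],"spin":0},{"fingers":75,"dp":[0,0,0],"spin":0},{"fingers":75,"dp":[0,0,0],"spin":0}]'; done
python3 -m creep '[{"fingers":75,"dp":[0,10,0],"spin":0},{"fingers":75,"dp":[0,25,0],"spin":0},{"fingers":75,"dp":[0,40,0],"spin":0},{"fingers":75,"dp":[0,40,0],"spin":0},{"fingers":75,"dp":[0,0,0],"spin":0}]'; python3 -m creep '[{"fingers":75,"dp":[0,0,0],"spin":0},{"fingers":75,"dp":[0,0,0],"spin":0},{"fingers":75,"dp":[0,-10,0],"spin":0},{"fingers":75,"dp":[0,-25,0],"spin":0},{"fingers":75,"dp":[0,-40,0],"spin":0}]'; python3 -m creep '[{"fingers":75,"dp":[0,-30,0],"spin":0},{"fingers":75,"dp":[0,0,0],"spin":0},{"fingers":75,"dp":[0,0,0],"spin":0},{"fingers":75,"dp":[0,0,0],"spin":0},{"fingers":75,"dp":[0,0,0],"spin":0}]'
```

```text
clock: 34.32
tool_pos: [0.4813, -0.3058, 0.1326]
tcp_rot: [[0.205, -0.975, -0.08], [-0.978, -0.208, 0.026], [-0.042, 0.073, -0.996]]
contact_force: [0.4, 0.4, -0.8]
grip_width: 0.0695
clock: 34.73
tool_pos: [0.4825, -0.3722, 0.1351]
tcp_rot: [[0.22, -0.972, -0.08], [-0.975, -0.222, 0.027], [-0.044, 0.072, -0.996]]
contact_force: [1.1, 0.6, 0.3]
grip_width: 0.0697
clock: 35.15
tool_pos: [0.48, -0.4283, 0.1337]
tcp_rot: [[0.21, -0.975, -0.078], [-0.977, -0.212, 0.021], [-0.037, 0.072, -0.997]]
contact_force: [-0.4, 0.6, -0.2]
grip_width: 0.0698
clock: 35.57
tool_pos: [0.4778, -0.3051, 0.1326]
tcp_rot: [[0.208, -0.975, -0.08], [-0.977, -0.21, 0.024], [-0.04, 0.073, -0.997]]
contact_force: [-0.1, 0.2, -0.7]
grip_width: 0.0697
clock: 35.98
tool_pos: [0.479, -0.3715, 0.135]
tcp_rot: [[0.222, -0.972, -0.079], [-0.974, -0.225, 0.025], [-0.043, 0.072, -0.997]]
contact_force: [0.6, 0.3, 0.8]
grip_width: 0.07
clock: 36.4
tool_pos: [0.4768, -0.417, 0.1339]
tcp_rot: [[0.212, -0.974, -0.078], [-0.976, -0.215, 0.02], [-0.036, 0.072, -0.997]]
contact_force: [-0.6, 0.4, 1.0]
grip_width: 0.0697
```

```bash
python3 -m creep '[{"fingers":75,"dp":[1,0,-20],"spin":0},{"fingers":75,"dp":[1,0,-22],"spin":0},{"fingers":75,"dp":[0,0,-20],"spin":0},{"fingers":75,"dp":[0,0,-15],"spin":0},{"fingers":75,"dp":[0,0,-8],"spin":0}]'; python3 -m creep '[{"fingers":75,"dp":[0,0,-6],"spin":0},{"fingers":75,"dp":[0,0,-4],"spin":0},{"fingers":75,"dp":[0,0,-2],"spin":0},{"fingers":75,"dp":[0,0,0],"spin":0},{"fingers":75,"dp":[0,0,0],"spin":0}]'
```

```text
clock: 36.82
tool_pos: [0.4808, -0.4152, 0.0501]
tcp_rot: [[0.216, -0.974, -0.073], [-0.976, -0.217, 0.015], [-0.03, 0.068, -0.997]]
contact_force: [0.3, -0.1, -0.1]
grip_width: 0.0696
clock: 37.23
tool_pos: [0.4811, -0.4127, 0.0372]
tcp_rot: [[0.218, -0.973, -0.074], [-0.975, -0.22, 0.016], [-0.032, 0.069, -0.997]]
contact_force: [0.2, -0.5, -0.2]
grip_width: 0.0697
```

```bash
python3 -m creep '[{"fingers":75,"dp":[0,-2,-8],"spin":0},{"fingers":75,"dp":[-1,-2,-8],"spin":0},{"fingers":75,"dp":[0,-1,-5],"spin":0},{"fingers":75,"dp":[0,0,-2],"spin":0},{"fingers":75,"dp":[0,0,0],"spin":0}]'; python3 shot.py m wrist side
```

```text
clock: 37.65
tool_pos: [0.481, -0.4198, 0.0142]
tcp_rot: [[0.218, -0.973, -0.071], [-0.976, -0.219, 0.013], [-0.028, 0.067, -0.997]]
contact_force: [0.4, -1.2, 0.3]
grip_width: 0.0697
37.75 [ 0.48114338 -0.41986874  0.01466275] 0.06965888580845297
```

View pics/m_wrist.png

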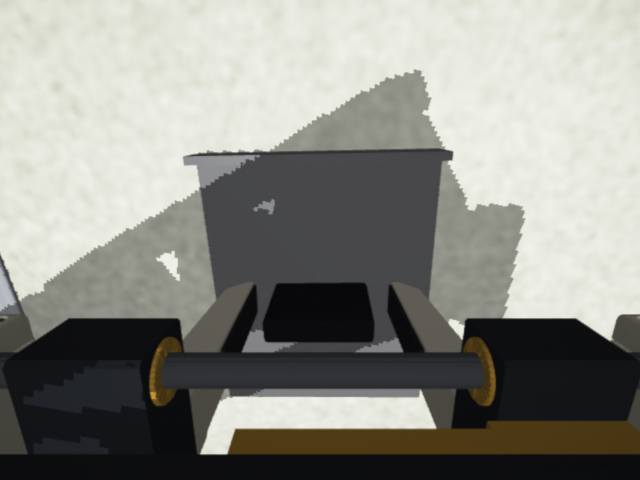

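```bash
python3 -m creep '[{"fingers":0,"dp":[0,0,0],"spin":0},{"fingers":0,"dp":[0,0,0],"spin":0},{"fingers":0,"dp":[0,0,0],"spin":0},{"fingers":0,"dp":[0,0,0],"spin":0},{"fingers":0,"dp":[0,0,0],"spin":0}]'; python3 -m creep '[{"fingers":0,"dp":[0,0,8],"spin":0},{"fingers":0,"dp":[0,0,16],"spin":0},{"fingers":0,"dp":[0,0,24],"spin":0},{"fingers":0,"dp":[0,0,30],"spin":0},{"fingers":0,"dp":[0,0,35],"spin":0}]'; python3 -m creep '[{"fingers":0,"dp":[0,5,40],"spin":0},{"fingers":0,"dp":[0,15,40],"spin":0},{"fingers":0,"dp":[0,25,20],"spin":0},{"fingers":0,"dp":[0,30,0],"spin":0},{"fingers":0,"dp":[0,30,0],"spin":0}]'; python3 shot.py n wrist side
```

```text
clock: 38.17
tool_pos: [0.4814, -0.42, 0.0153]
tcp_rot: [[0.218, -0.973, -0.07], [-0.976, -0.219, 0.012], [-0.027, 0.066, -0.997]]
contact_force: [-0.3, 0.7, -2.1]
grip_width: 0.05
clock: 38.58
tool_pos: [0.4761, -0.4136, 0.1229]
tcp_rot: [[0.217, -0.972, -0.084], [-0.975, -0.22, 0.028], [-0.046, 0.076, -0.996]]
contact_force: [-0.1, 0.1, -2.5]
grip_width: 0.0499
clock: 39.0
tool_pos: [0.4767, -0.3139, 0.2366]
tcp_rot: [[0.211, -0.975, -0.073], [-0.977, -0.213, 0.016], [-0.031, 0.068, -0.997]]
contact_force: [0.7, -0.9, -3.4]
grip_width: 0.0503
39.1 [ 0.47687964 -0.31012279  0.23677794] 0.05015198791623496
```

View pics/n_wrist.png

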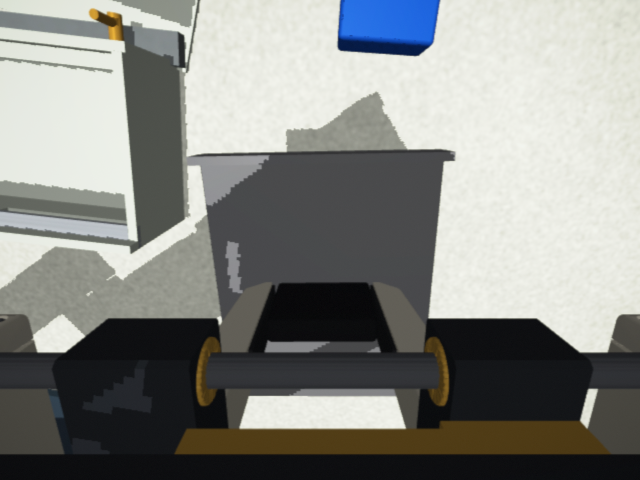

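View pics/n_side.png

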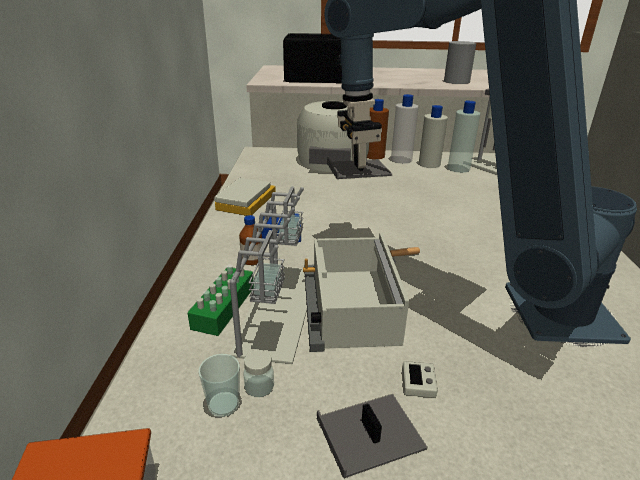

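```bash
python3 -m creep '[{"fingers":0,"dp":[4,25,0],"spin":-1.5},{"fingers":0,"dp":[4,25,0],"spin":-1.5},{"fingers":0,"dp":[4,25,0],"spin":-1.5},{"fingers":0,"dp":[4,25,0],"spin":-1.5},{"fingers":0,"dp":[4,25,0],"spin":-0.5}]'; python3 -m creep '[{"fingers":0,"dp":[4,25,0],"spin":0},{"fingers":0,"dp":[4,25,0],"spin":0},{"fingers":0,"dp":[2,20,0],"spin":0},{"fingers":0,"dp":[0,10,0],"spin":0},{"fingers":0,"dp":[0,5,0],"spin":0}]'
```

```text
clock: 39.52
tool_pos: [0.4958, -0.1857, 0.2383]
tcp_rot: [[0.094, -0.993, -0.071], [-0.995, -0.095, 0.022], [-0.029, 0.068, -0.997]]
contact_force: [0.7, -0.4, -1.4]
grip_width: 0.0502
clock: 39.93
tool_pos: [0.5055, -0.0947, 0.239]
tcp_rot: [[0.096, -0.993, -0.071], [-0.995, -0.097, 0.023], [-0.029, 0.069, -0.997]]
contact_force: [0.1, -0.2, -2.5]
grip_width: 0.0498
```

```bash
python3 -m creep '[{"fingers":0,"dp":[1,8,-10],"spin":0.3},{"fingers":0,"dp":[1,8,-15],"spin":0},{"fingers":0,"dp":[0,7,-15],"spin":0},{"fingers":0,"dp":[0,5,-12],"spin":0},{"fingers":0,"dp":[0,2,-6],"spin":0}]'; python3 -m creep '[{"fingers":0,"dp":[0,0,-5],"spin":0},{"fingers":0,"dp":[0,0,0],"spin":0},{"fingers":0,"dp":[0,0,0],"spin":0},{"fingers":0,"dp":[0,0,0],"spin":0},{"fingers":0,"dp":[0,0,0],"spin":0}]'; python3 shot.py o wrist side top
```

```text
clock: 40.35
tool_pos: [0.5086, -0.0665, 0.1786]
tcp_rot: [[0.1, -0.993, -0.068], [-0.995, -0.101, 0.018], [-0.025, 0.065, -0.998]]
contact_force: [0.7, 0.8, -2.2]
grip_width: 0.05
clock: 40.77
tool_pos: [0.5079, -0.0688, 0.1712]
tcp_rot: [[0.098, -0.993, -0.071], [-0.995, -0.099, 0.019], [-0.025, 0.069, -0.997]]
contact_force: [0.4, -0.8, -2.1]
grip_width: 0.0506
40.9167 [ 0.50791646 -0.06860667  0.17132107] 0.049554027630028745
```

View pics/o_wrist.png

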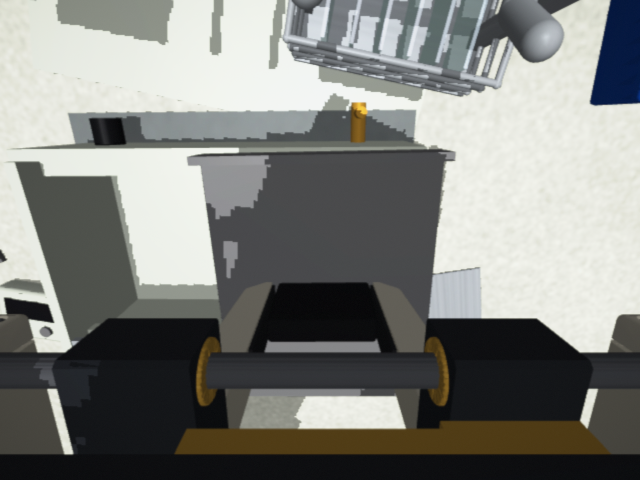

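View pics/o_side.png

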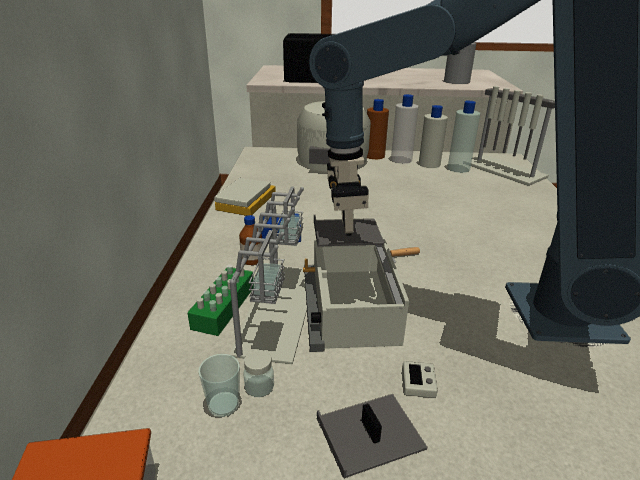

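```bash
python3 - <<'E'
from lib import *
np.set_printoptions(precision=4,suppress=True)
t=load('a','top');s=load('a','side')
print('handle top',tri(t,(235+453/3.6,160+248/3.6),s,(210+298/3.1,170+278/3.1)))
c=np.array([.487,.0037]);th=np.radians(6.1);ex=np.array([np.cos(th),np.sin(th)]);ey=np.array([-ex[1],ex[0]])
B=lambda p:np.array([(p[:2]-c)@ex,(p[:2]-c)@ey])*1000
p,_=tri(t,(235+453/3.6,160+248/3.6),s,(210+298/3.1,170+278/3.1));print(B(p))
d=load('o','wrist')
for z in (.171,.176,.181):
  print([B(onz(d,uv,z)) for uv in [(189,157),(455,153)]])
print('far wall corner R', B(onz(d,(437,230),.1)))
E
```

```text
handle top (array([ 0.6065, -0.0856,  0.0687]), np.float64(0.0016389430358927702))
[ 109.3524 -101.4856]
[array([ 86.3775, -12.5684]), array([  87.2765, -134.6089])]
[array([ 86.8232, -14.6222]), array([  87.6941, -132.8564])]
[array([ 87.2689, -16.6759]), array([  88.1118, -131.1039])]
far wall corner R [  28.6647 -153.3584]
```

```bash
python3 -m creep '[{"fingers":0,"dp":[1,2,-8],"spin":0.2},{"fingers":0,"dp":[1,2,-12],"spin":0.2},{"fingers":0,"dp":[0,1,-10],"spin":0},{"fingers":0,"dp":[0,1,-7],"spin":0},{"fingers":0,"dp":[0,0,-3],"spin":0}]'; python3 shot.py p wrist side
```

```text
clock: 41.33
tool_pos: [0.5113, -0.0625, 0.1302]
tcp_rot: [[0.106, -0.992, -0.066], [-0.994, -0.107, 0.017], [-0.023, 0.064, -0.998]]
contact_force: [0.3, -0.5, -2.2]
grip_width: 0.0501
41.4333 [ 0.51131189 -0.06269175  0.13056031] 0.05000930750854327
```

View pics/p_wrist.png

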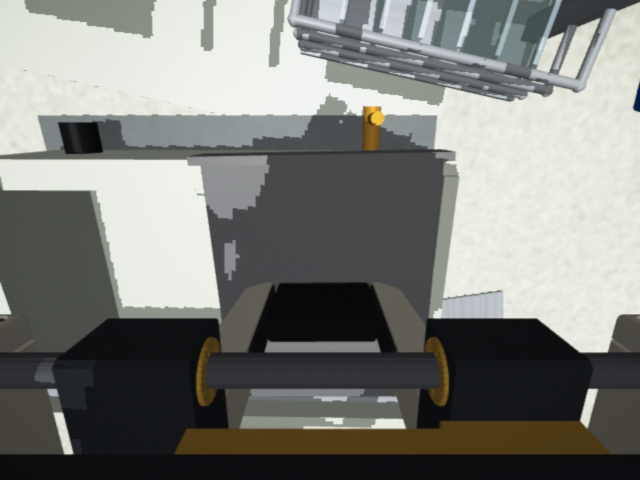

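```bash
python3 -m creep '[{"fingers":0,"dp":[-1,0,-6],"spin":0},{"fingers":0,"dp":[0,0,-6],"spin":0},{"fingers":0,"dp":[0,0,-5],"spin":0},{"fingers":0,"dp":[0,0,-4],"spin":0},{"fingers":0,"dp":[0,0,-3],"spin":0}]'; python3 shot.py q wrist side
```

```text
clock: 41.85
tool_pos: [0.5105, -0.0628, 0.1067]
tcp_rot: [[0.105, -0.992, -0.065], [-0.994, -0.107, 0.016], [-0.023, 0.063, -0.998]]
contact_force: [-5.3, 1.8, 5.8]
grip_width: 0.0497
41.95 [ 0.51049907 -0.06293572  0.10650778] 0.04947609257846077
```

View pics/q_wrist.png

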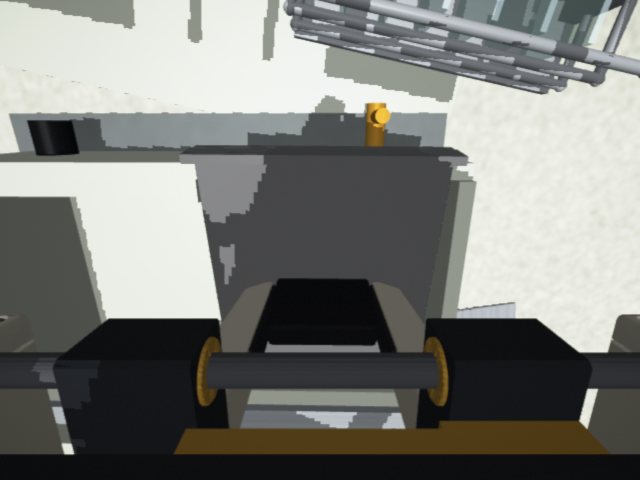

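```bash
python3 - <<'E'
import cv2
b=cv2.imread('pics/q_side.png'); cv2.imwrite('pics/q_side_z.png',cv2.resize(b[170:350,290:430],None,fx=3.3,fy=3.3,interpolation=cv2.INTER_CUBIC))
E
```

```text
(no output)
```

View pics/q_side_z.png

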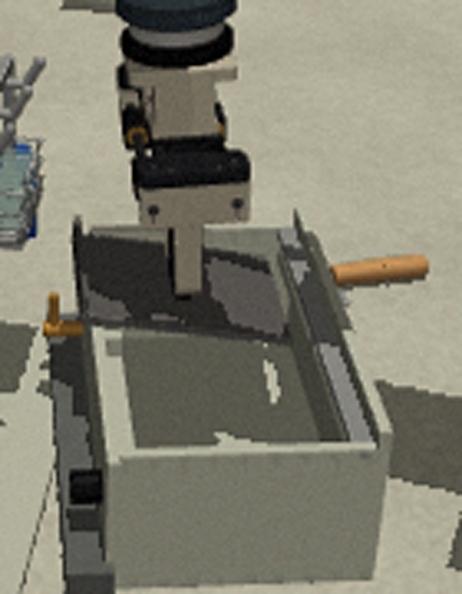

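```bash
cat >> lib.py <<'E'
c=np.array([.487,.0037]);th=np.radians(6.1);ex=np.array([np.cos(th),np.sin(th)]);ey=np.array([-ex[1],ex[0]])
B=lambda p:np.array([(p[0]-c[0])*ex[0]+(p[1]-c[1])*ex[1],(p[0]-c[0])*ey[0]+(p[1]-c[1])*ey[1],p[2]])*1000
def onby(d,uv,yb):
    o,v=ray(d,uv); n=np.r_[ey,0]; t=(yb/1000-(o[:2]-c)@ey)/(v@n); return B(o+t*v)
E
python3 - <<'E'
from lib import *
np.set_printoptions(precision=1,suppress=True)
b=cv2.imread('pics/q_side.png'); cv2.imwrite('pics/q_side_zz.png',cv2.resize(b[225:285,305:395],None,fx=8,fy=8,interpolation=cv2.INTER_CUBIC))
d=load('q','side')
print(onby(d,(317,266),-8),onby(d,(376,271.5),-8))
E
```

```text
[ 88.2  -8.  109.6] [-47.3  -8.   90.7]
```

View pics/q_side_zz.png

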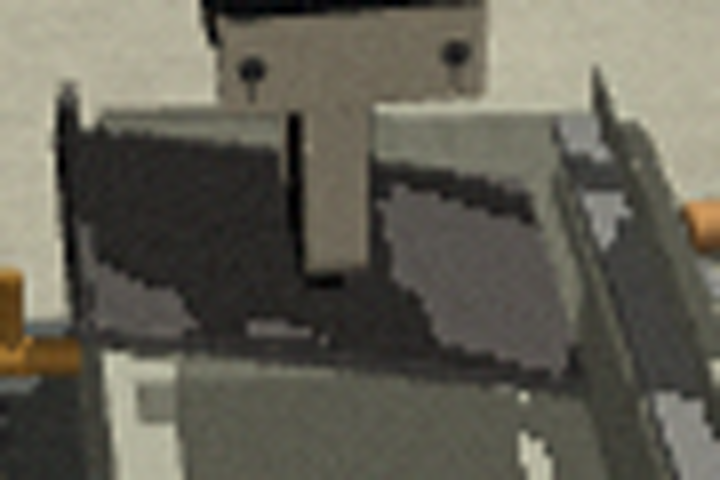

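```bash
python3 - <<'E'
from lib import *
np.set_printoptions(precision=1,suppress=True)
d=load('q','side')
for uv in [(317.5,268),(377,273.2),(376.5,268)]: print(onby(d,uv,-8),onby(d,uv,-11))
print(B([.5105,-.0629,.1065]))
# calibrate: lip inner underside/top and far wall points: end wall +y far top corner
print(proj(d,np.r_[c+.078*ex+.133*ey,.1]),proj(d,np.r_[c-.064*ex+.133*ey,.104]), proj(d,np.r_[c-.064*ex-.133*ey,.104]))
E
```

```text
[ 87.   -8.  104.2] [ 86.8 -11.  102.3]
[-50.   -8.   85.9] [-50.7 -11.   83.9]
[-47.8  -8.  100.2] [-48.4 -11.   98.2]
[ 16.3 -68.7 106.5]
[326.6 308.2] [397.  304.5] [374.3 239.4]
```

```bash
python3 -m creep '[{"fingers":0,"dp":[0,0,2],"spin":0},{"fingers":0,"dp":[0,0,2],"spin":0},{"fingers":0,"dp":[0,0,1],"spin":0},{"fingers":0,"dp":[0,0,0],"spin":0},{"fingers":0,"dp":[0,0,0],"spin":0}]'; python3 shot.py s side; python3 - <<'E'
import cv2
b=cv2.imread('pics/s_side.png'); cv2.imwrite('pics/s_side_zz.png',cv2.resize(b[225:285,305:395],None,fx=8,fy=8,interpolation=cv2.INTER_CUBIC))
E
```

```text
clock: 42.37
tool_pos: [0.5123, -0.0636, 0.1119]
tcp_rot: [[0.105, -0.993, -0.062], [-0.994, -0.107, 0.015], [-0.021, 0.06, -0.998]]
contact_force: [0.1, -1.4, -2.5]
grip_width: 0.05
42.4167 [ 0.51230863 -0.06359967  0.11192613] 0.04964783267260721
```

View pics/s_side_zz.png

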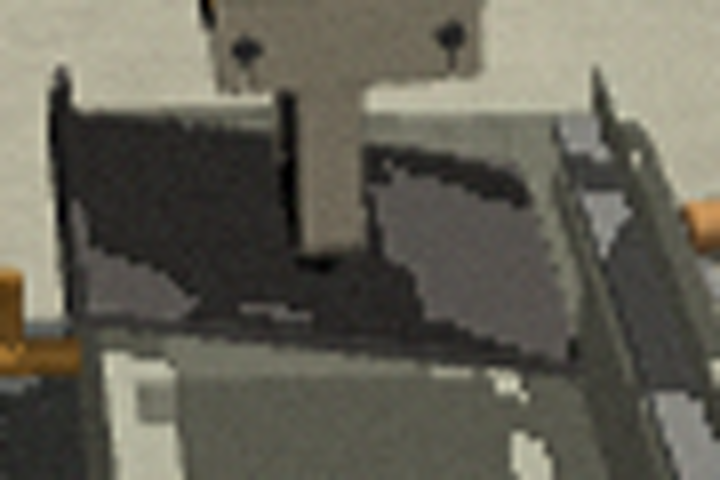

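```bash
python3 -m creep '[{"fingers":0,"dp":[-3,-0.5,-1],"spin":0},{"fingers":0,"dp":[-3,-0.5,-0.5],"spin":0},{"fingers":0,"dp":[-3,-0.5,0],"spin":0},{"fingers":0,"dp":[-3,0,0],"spin":0},{"fingers":0,"dp":[-2,0,0],"spin":0}]'; python3 shot.py t side wrist; python3 - <<'E'
import cv2
b=cv2.imread('pics/t_side.png'); cv2.imwrite('pics/t_side_zz.png',cv2.resize(b[225:285,305:395],None,fx=8,fy=8,interpolation=cv2.INTER_CUBIC))
E
```

```text
clock: 42.83
tool_pos: [0.4987, -0.0653, 0.1104]
tcp_rot: [[0.106, -0.993, -0.058], [-0.994, -0.107, 0.015], [-0.021, 0.056, -0.998]]
contact_force: [6.5, 2.2, -0.3]
grip_width: 0.0499
42.9333 [ 0.49873823 -0.06533526  0.11049163] 0.04997814072124849
```

View pics/t_side_zz.png

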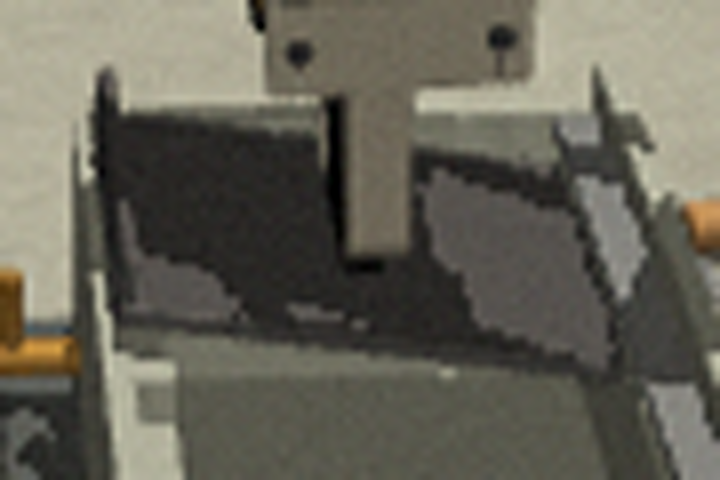

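```bash
python3 - <<'E'
from lib import *
np.set_printoptions(precision=1,suppress=True)
d=load('t','side')
W=lambda x,y,z:np.r_[c+x/1000*ex+y/1000*ey,z/1000]
for n,p in {'lip top in':(-64,-8,104),'lip bot in':(-64,-8,99),'ledge in':(-66,-8,85),'ledge under lip out':(-78,-8,85),'cover near bot':(-67,-8,88),'cover near top':(-67,-8,94)}.items():
  print(n,(proj(d,W(*p))-[305,225])*8)
for uv in [(615,375),(610,345),(118,325)]: print(onby(d,(305+uv[0]/8,225+uv[1]/8),-8))
E
```

```text
lip top in [629.5 331.3]
lip bot in [628. 346.]
ledge in [630.9 386.8]
ledge under lip out [672.2 385.7]
cover near bot [635.2 378. ]
cover near top [637.  360.5]
[-61.   -8.   89.2]
[-58.8  -8.   99.5]
[ 82.   -8.  110.4]
```

View pics/t_wrist.png

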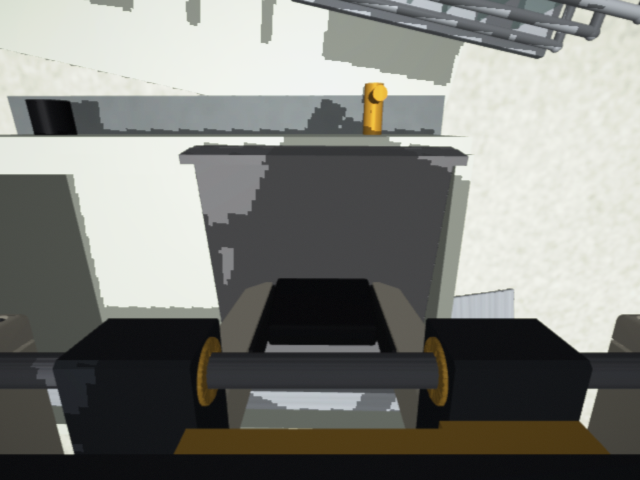

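```bash
python3 -m creep '[{"fingers":0,"dp":[3,0,1],"spin":0},{"fingers":0,"dp":[0,0,2],"spin":0},{"fingers":0,"dp":[0,0,2],"spin":0},{"fingers":0,"dp":[0,0,0],"spin":0},{"fingers":0,"dp":[-1,0,0],"spin":0}]'; python3 -m creep '[{"fingers":0,"dp":[-3,-0.5,0],"spin":0},{"fingers":0,"dp":[-3,-0.5,0],"spin":0},{"fingers":0,"dp":[-2,0,0],"spin":0},{"fingers":0,"dp":[-1,0,0],"spin":0},{"fingers":0,"dp":[0,0,0],"spin":0}]'; python3 shot.py u side wrist; python3 - <<'E'
import cv2
b=cv2.imread('pics/u_side.png'); cv2.imwrite('pics/u_side_zz.png',cv2.resize(b[225:285,305:395],None,fx=8,fy=8,interpolation=cv2.INTER_CUBIC))
E
```

```text
clock: 43.35
tool_pos: [0.4991, -0.0654, 0.1157]
tcp_rot: [[0.106, -0.992, -0.063], [-0.994, -0.107, 0.015], [-0.021, 0.061, -0.998]]
contact_force: [-0.6, 0.4, -2.4]
grip_width: 0.0496
clock: 43.77
tool_pos: [0.4879, -0.0664, 0.1153]
tcp_rot: [[0.106, -0.992, -0.065], [-0.994, -0.107, 0.015], [-0.022, 0.063, -0.998]]
contact_force: [0.3, -0.2, -2.1]
grip_width: 0.0496
43.8667 [ 0.48816511 -0.06636992  0.11528654] 0.04972650057534615
```

View pics/u_side_zz.png

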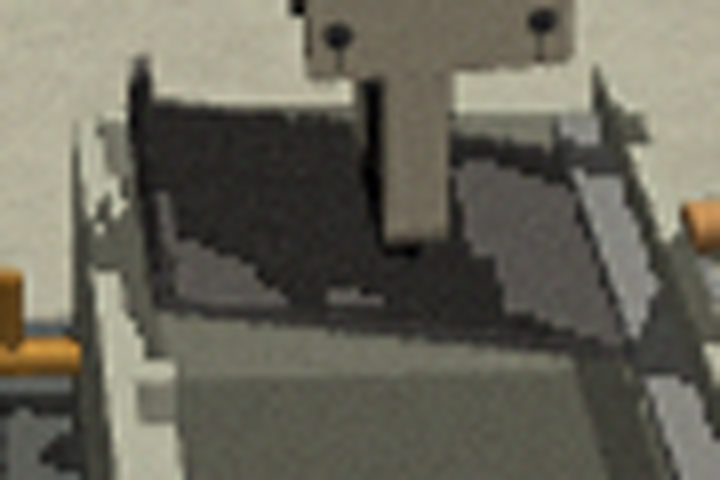

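```bash
python3 -m creep '[{"fingers":0,"dp":[0.5,0,-2],"spin":0},{"fingers":0,"dp":[0.5,0,-3],"spin":0},{"fingers":0,"dp":[1,0,-3],"spin":0},{"fingers":0,"dp":[1,0,-3],"spin":0},{"fingers":0,"dp":[1,0,-2],"spin":0}]'; python3 shot.py v side wrist; python3 - <<'E'
import cv2
b=cv2.imread('pics/v_side.png'); cv2.imwrite('pics/v_side_zz.png',cv2.resize(b[225:285,305:395],None,fx=8,fy=8,interpolation=cv2.INTER_CUBIC))
E
```

```text
clock: 44.28
tool_pos: [0.4943, -0.0661, 0.1032]
tcp_rot: [[0.105, -0.993, -0.061], [-0.994, -0.106, 0.015], [-0.021, 0.059, -0.998]]
contact_force: [-0.5, 1.7, 2.7]
grip_width: 0.0497
44.3833 [ 0.49434052 -0.06608586  0.10303302] 0.050114497084817036
```

View pics/v_side_zz.png

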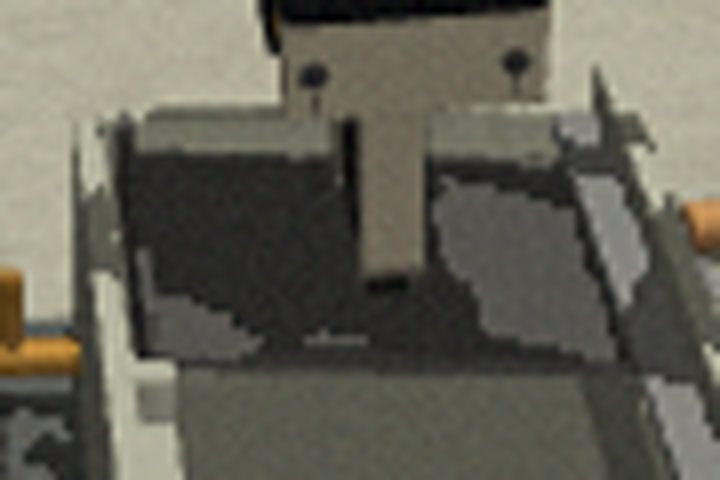

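```bash
python3 -m creep '[{"fingers":0,"dp":[-1,0,-2],"spin":0},{"fingers":0,"dp":[-1,0,-2],"spin":0},{"fingers":0,"dp":[0,0,-2],"spin":0},{"fingers":0,"dp":[0,0,-1],"spin":0},{"fingers":0,"dp":[0,0,-1],"spin":0}]'; python3 shot.py w side wrist; python3 - <<'E'
import cv2
b=cv2.imread('pics/w_side.png'); cv2.imwrite('pics/w_side_zz.png',cv2.resize(b[225:285,305:395],None,fx=8,fy=8,interpolation=cv2.INTER_CUBIC))
E
```

```text
clock: 44.8
tool_pos: [0.4947, -0.0658, 0.0996]
tcp_rot: [[0.108, -0.993, -0.054], [-0.994, -0.108, 0.013], [-0.019, 0.052, -0.998]]
contact_force: [-1.5, 4.1, 9.0]
grip_width: 0.05
44.9 [ 0.49466482 -0.06579585  0.0995438 ] 0.04987255988344341
```

View pics/w_side_zz.png

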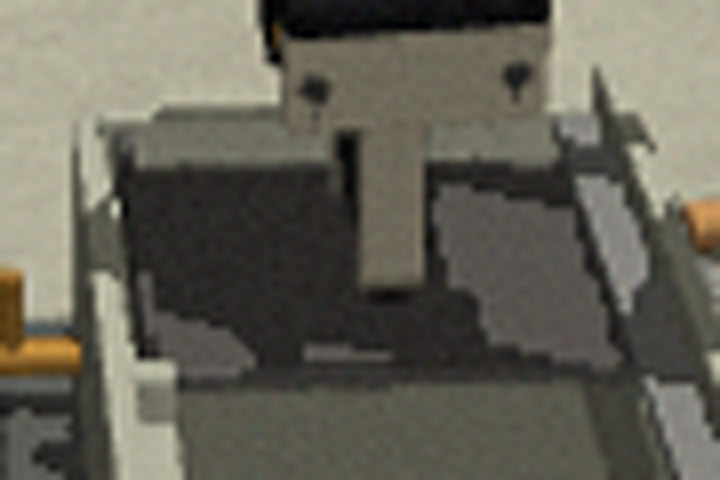

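View pics/w_wrist.png

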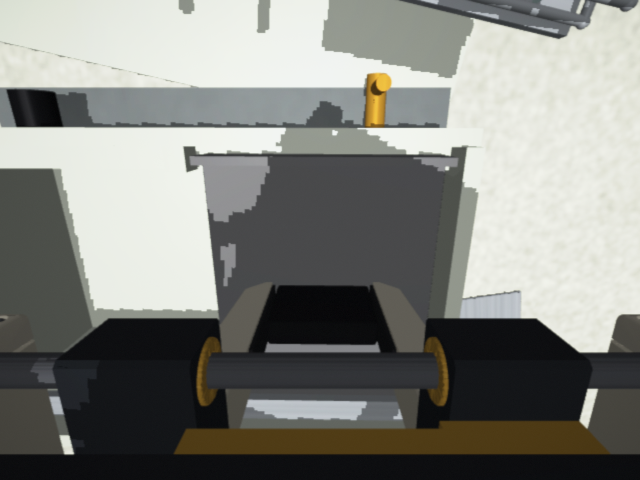

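```bash
python3 -m creep '[{"fingers":65,"dp":[0,0,0],"spin":0},{"fingers":65,"dp":[0,0,0],"spin":0},{"fingers":65,"dp":[0,0,0],"spin":0},{"fingers":65,"dp":[0,0,0],"spin":0},{"fingers":65,"dp":[0,0,0],"spin":0}]'; python3 -m creep '[{"fingers":65,"dp":[0,0,10],"spin":0},{"fingers":65,"dp":[0,0,20],"spin":0},{"fingers":65,"dp":[0,0,30],"spin":0},{"fingers":65,"dp":[0,0,35],"spin":0},{"fingers":65,"dp":[0,0,40],"spin":0}]'; python3 shot.py x side wrist top; python3 - <<'E'
import cv2
b=cv2.imread('pics/x_side.png'); cv2.imwrite('pics/x_side_zz.png',cv2.resize(b[225:295,305:405],None,fx=7.5,fy=7.5,interpolation=cv2.INTER_CUBIC))
E
```

```text
clock: 45.32
tool_pos: [0.4928, -0.0665, 0.0983]
tcp_rot: [[0.108, -0.993, -0.057], [-0.994, -0.109, 0.012], [-0.018, 0.055, -0.998]]
contact_force: [-1.1, -0.4, 0.8]
grip_width: 0.0605
clock: 45.73
tool_pos: [0.4851, -0.0645, 0.2302]
tcp_rot: [[0.107, -0.991, -0.078], [-0.994, -0.109, 0.019], [-0.027, 0.076, -0.997]]
contact_force: [0.5, 0.0, 0.2]
grip_width: 0.0604
45.8833 [ 0.48838641 -0.06559998  0.2334041 ] 0.060359387145244525
```

View pics/x_side_zz.png

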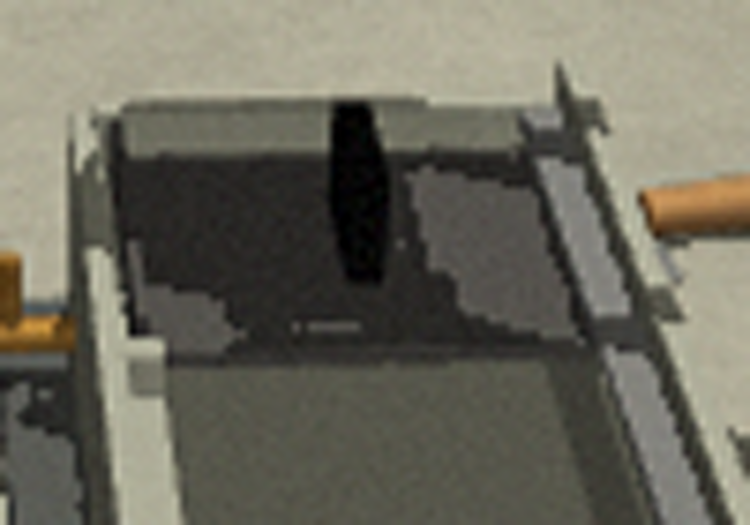

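View pics/x_wrist.png

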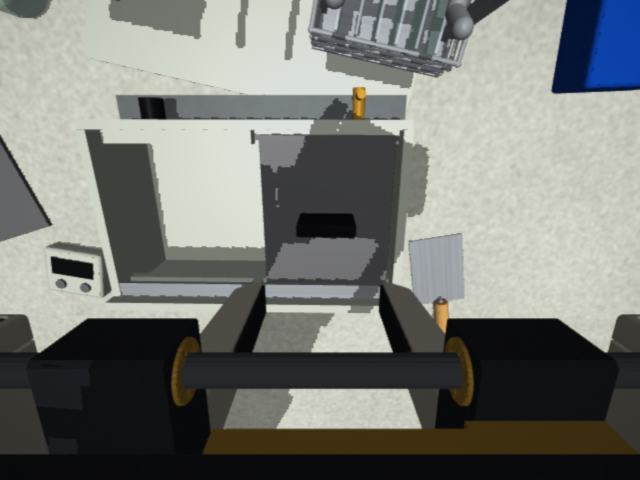

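View pics/x_top.png

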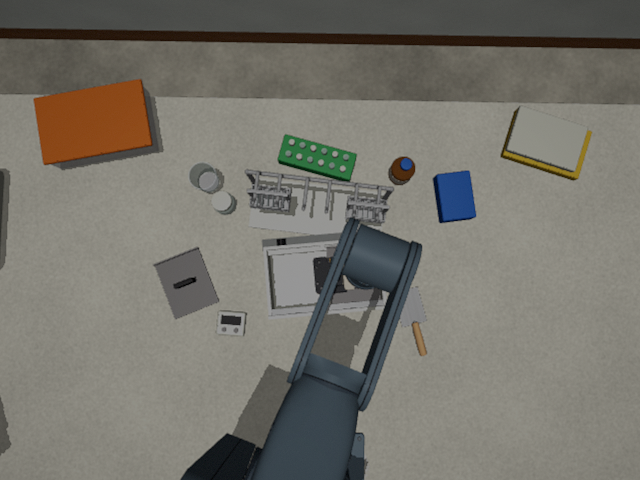

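```bash
python3 cov.py x; python3 -m creep '[{"fingers":70,"dp":[0,20,0],"spin":2},{"fingers":75,"dp":[0,30,0],"spin":2},{"fingers":75,"dp":[0,35,0],"spin":2},{"fingers":75,"dp":[0,35,0],"spin":2},{"fingers":75,"dp":[0,35,0],"spin":2}]'; python3 -m creep '[{"fingers":75,"dp":[0,35,0],"spin":2},{"fingers":75,"dp":[0,35,0],"spin":2},{"fingers":75,"dp":[0,35,0],"spin":2},{"fingers":75,"dp":[0,35,0],"spin":1},{"fingers":75,"dp":[0,35,0],"spin":0}]'; python3 -m creep '[{"fingers":75,"dp":[0,30,0],"spin":0},{"fingers":75,"dp":[0,20,0],"spin":0},{"fingers":75,"dp":[0,5,0],"spin":0},{"fingers":75,"dp":[0,0,0],"spin":0},{"fingers":75,"dp":[0,0,0],"spin":0}]'; python3 shot.py y wrist top; python3 cov.py y
```

```text
L rib (184.70689392089844, 282.5172424316406) [0.4687 0.3472] sizes [0.0129 0.0571] long axis ang 112.87661694507572
L plate (186.2313232421875, 282.3585205078125) [0.4693 0.3525] sizes [0.1511 0.1233] long axis ang 23.686050488401975
clock: 46.3
tool_pos: [0.4865, 0.0874, 0.2306]
tcp_rot: [[0.272, -0.959, -0.073], [-0.962, -0.273, 0.0], [-0.02, 0.07, -0.997]]
contact_force: [0.3, 0.3, -0.3]
grip_width: 0.0699
clock: 46.72
tool_pos: [0.4812, 0.2698, 0.225]
tcp_rot: [[0.394, -0.916, -0.083], [-0.919, -0.394, -0.012], [-0.022, 0.081, -0.996]]
contact_force: [0.6, 0.6, 0.4]
grip_width: 0.0696
clock: 47.13
tool_pos: [0.4756, 0.3331, 0.2181]
tcp_rot: [[0.402, -0.911, -0.094], [-0.915, -0.402, -0.015], [-0.024, 0.092, -0.995]]
contact_force: [0.2, 0.3, -0.3]
grip_width: 0.0697
47.2333 [0.47600751 0.33232733 0.21851959] 0.06969141812334069
L rib (182.80633544921875, 276.6909484863281) [0.4835 0.3526] sizes [0.2238 0.1305] long axis ang 19.75629090567375
L plate (185.5, 282.0) [0.4705 0.3544] sizes [0.2132 0.1815] long axis ang 2.1977381542606595Traceback (most recent call last):
  File "cov.py", line 10, in <module>
    c=max(cs,key=cv2.contourArea).reshape(-1,2)+[x0,y0]
      ~~~^^^^^^^^^^^^^^^^^^^^^^^^
ValueError: max() iterable argument is empty
Traceback (most recent call last):
  File "cov.py", line 10, in <module>
    c=max(cs,key=cv2.contourArea).reshape(-1,2)+[x0,y0]
      ~~~^^^^^^^^^^^^^^^^^^^^^^^^
ValueError: max() iterable argument is empty
```

View pics/y_wrist.png

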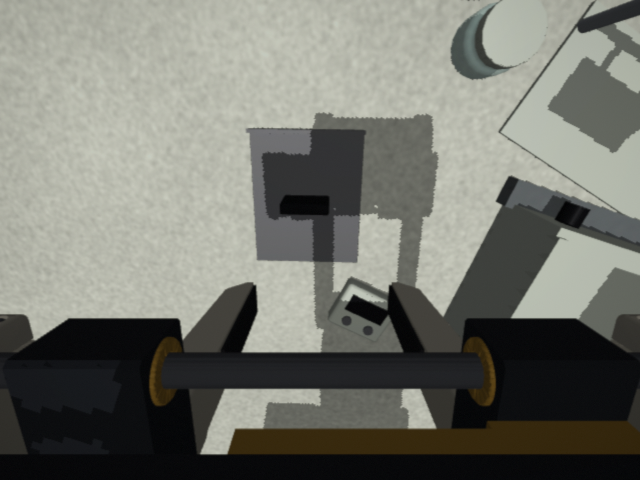

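```bash
python3 - <<'E'
from lib import *
d=load('y','wrist');a=d['color'];cv2.imwrite('pics/y_z.png',cv2.resize(np.clip(a[180:230,265:345].astype(float)*2.0,0,255).astype(np.uint8),None,fx=8,fy=8,interpolation=cv2.INTER_CUBIC))
E
```

```text
(no output)
```

View pics/y_z.png

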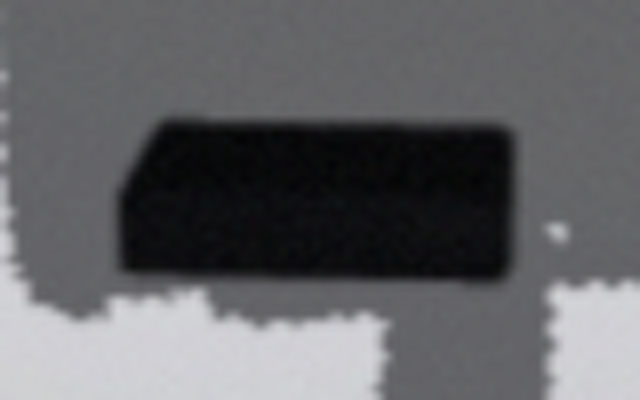

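```bash
python3 - <<'E'
from lib import *
np.set_printoptions(precision=4,suppress=True)
d=load('y','wrist')
p=onz(d,(280.3,209.0),.046);q=onz(d,(328.8,209.9),.046);print(p,q,(p+q)/2,np.linalg.norm(p-q),np.degrees(np.arctan2(*(p-q)[[1,0]])))
C=[onz(d,uv,.006) for uv in [(258,261.5),(357.5,262.5)]];print(C,(C[0]+C[1])/2,np.linalg.norm(C[0]-C[1]),np.degrees(np.arctan2(*(C[0]-C[1])[[1,0]])))
E
```

```text
[0.4589 0.3768 0.046 ] [0.4779 0.3319 0.046 ] [0.4684 0.3544 0.046 ] 0.04877085575528685 112.91935936405709
[array([0.3751, 0.3791, 0.006 ]), array([0.4228, 0.27  , 0.006 ])] [0.399  0.3246 0.006 ] 0.11905719567369245 113.61528070942717
```

```bash
python3 -m creep '[{"fingers":75,"dp":[-2,5,-20],"spin":-0.5},{"fingers":75,"dp":[-2,5,-30],"spin":0},{"fingers":75,"dp":[-2,4,-30],"spin":0},{"fingers":75,"dp":[-2,4,-30],"spin":0},{"fingers":75,"dp":[-1,2,-25],"spin":0}]'; python3 -m creep '[{"fingers":75,"dp":[0,0,-10],"spin":0},{"fingers":75,"dp":[0,0,-5],"spin":0},{"fingers":75,"dp":[0,0,-3],"spin":0},{"fingers":75,"dp":[0,0,0],"spin":0},{"fingers":75,"dp":[0,0,0],"spin":0}]'
```

```text
clock: 47.65
tool_pos: [0.4741, 0.3469, 0.0881]
tcp_rot: [[0.383, -0.921, -0.076], [-0.924, -0.383, -0.008], [-0.022, 0.073, -0.997]]
contact_force: [-0.3, 0.3, -0.0]
grip_width: 0.0695
clock: 48.07
tool_pos: [0.4737, 0.3411, 0.0667]
tcp_rot: [[0.377, -0.923, -0.082], [-0.926, -0.377, -0.011], [-0.02, 0.08, -0.997]]
contact_force: [0.5, 0.8, 0.3]
grip_width: 0.0698
```

```bash
python3 -m creep '[{"fingers":75,"dp":[-2,3,-10],"spin":0.5},{"fingers":75,"dp":[-2,4,-12],"spin":0.3},{"fingers":75,"dp":[-2,3,-10],"spin":0},{"fingers":75,"dp":[0,1,-6],"spin":0},{"fingers":75,"dp":[0,0,-3],"spin":0}]'; python3 -m creep '[{"fingers":75,"dp":[0,0,-3],"spin":0},{"fingers":75,"dp":[0,0,0],"spin":0},{"fingers":75,"dp":[0,0,0],"spin":0},{"fingers":75,"dp":[0,0,0],"spin":0},{"fingers":75,"dp":[0,0,0],"spin":0}]'; python3 shot.py z wrist
```

```text
clock: 48.48
tool_pos: [0.4706, 0.3546, 0.0269]
tcp_rot: [[0.391, -0.917, -0.073], [-0.92, -0.392, -0.008], [-0.021, 0.07, -0.997]]
contact_force: [0.5, 0.3, 0.0]
grip_width: 0.07
clock: 48.9
tool_pos: [0.4693, 0.3548, 0.0218]
tcp_rot: [[0.392, -0.917, -0.075], [-0.92, -0.393, -0.01], [-0.021, 0.073, -0.997]]
contact_force: [0.2, -0.3, -0.0]
grip_width: 0.0697
48.95 [0.46942172 0.35478789 0.02185527] 0.0694479709485825
```

View pics/z_wrist.png

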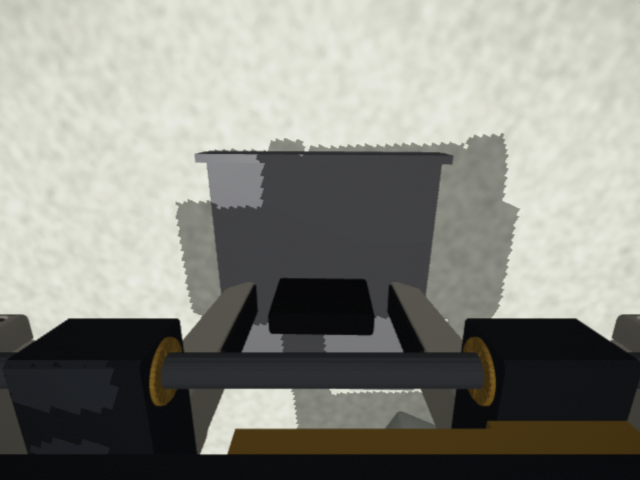

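```bash
python3 -m creep '[{"fingers":75,"dp":[-1.5,-0.5,-3],"spin":0},{"fingers":75,"dp":[-1,-0.5,-3],"spin":0},{"fingers":75,"dp":[0,0,-1],"spin":0},{"fingers":0,"dp":[0,0,0],"spin":0},{"fingers":0,"dp":[0,0,0],"spin":0}]'; python3 -m creep '[{"fingers":0,"dp":[0,0,0],"spin":0},{"fingers":0,"dp":[0,0,0],"spin":0},{"fingers":0,"dp":[0,0,0],"spin":0},{"fingers":0,"dp":[0,0,0],"spin":0},{"fingers":0,"dp":[0,0,8],"spin":0}]'; python3 -m creep '[{"fingers":0,"dp":[0,0,16],"spin":0},{"fingers":0,"dp":[0,0,24],"spin":0},{"fingers":0,"dp":[0,0,30],"spin":0},{"fingers":0,"dp":[0,-5,35],"spin":0},{"fingers":0,"dp":[0,-10,35],"spin":0}]'
```

```text
clock: 49.37
tool_pos: [0.4673, 0.3536, 0.015]
tcp_rot: [[0.392, -0.917, -0.074], [-0.92, -0.392, -0.009], [-0.021, 0.071, -0.997]]
contact_force: [0.4, -0.4, -0.2]
grip_width: 0.0604
clock: 49.78
tool_pos: [0.466, 0.3529, 0.0217]
tcp_rot: [[0.392, -0.917, -0.077], [-0.92, -0.392, -0.011], [-0.02, 0.075, -0.997]]
contact_force: [1.1, 0.4, -4.1]
grip_width: 0.0499
clock: 50.2
tool_pos: [0.4585, 0.3354, 0.1589]
tcp_rot: [[0.393, -0.915, -0.096], [-0.919, -0.393, -0.019], [-0.02, 0.095, -0.995]]
contact_force: [0.4, 0.6, -3.0]
grip_width: 0.05
```

```bash
python3 -m creep '[{"fingers":0,"dp":[3,-20,25],"spin":-3},{"fingers":0,"dp":[4,-25,20],"spin":-3},{"fingers":0,"dp":[4,-28,10],"spin":-3},{"fingers":0,"dp":[4,-28,0],"spin":-3},{"fingers":0,"dp":[4,-28,0],"spin":-3}]'; python3 -m creep '[{"fingers":0,"dp":[4,-28,0],"spin":-2},{"fingers":0,"dp":[4,-25,0],"spin":0},{"fingers":0,"dp":[3,-20,0],"spin":0},{"fingers":0,"dp":[2,-15,0],"spin":0},{"fingers":0,"dp":[0,-8,0],"spin":0}]'; python3 -m creep '[{"fingers":0,"dp":[0,0,0],"spin":0},{"fingers":0,"dp":[0,0,0],"spin":0},{"fingers":0,"dp":[0,0,0],"spin":0},{"fingers":0,"dp":[0,0,0],"spin":0},{"fingers":0,"dp":[0,0,0],"spin":0}]'
```

```text
clock: 50.62
tool_pos: [0.4788, 0.2072, 0.2278]
tcp_rot: [[0.14, -0.987, -0.081], [-0.99, -0.142, 0.012], [-0.023, 0.079, -0.997]]
contact_force: [0.3, 0.3, -2.8]
grip_width: 0.0499
clock: 51.03
tool_pos: [0.4912, 0.1023, 0.2308]
tcp_rot: [[0.097, -0.992, -0.078], [-0.995, -0.098, 0.013], [-0.021, 0.076, -0.997]]
contact_force: [0.2, 0.6, -2.6]
grip_width: 0.0501
clock: 51.45
tool_pos: [0.49, 0.1033, 0.2311]
tcp_rot: [[0.096, -0.992, -0.079], [-0.995, -0.097, 0.015], [-0.022, 0.078, -0.997]]
contact_force: [0.0, 0.6, -3.0]
grip_width: 0.0498
```

```bash
python3 -m creep '[{"fingers":0,"dp":[1,-6,-10],"spin":0.2},{"fingers":0,"dp":[1,-7,-15],"spin":0.2},{"fingers":0,"dp":[1,-7,-15],"spin":0},{"fingers":0,"dp":[0,-5,-10],"spin":0},{"fingers":0,"dp":[0,-2,-5],"spin":0}]'; python3 -m creep '[{"fingers":0,"dp":[0,0,-5],"spin":0},{"fingers":0,"dp":[0,0,-3],"spin":0},{"fingers":0,"dp":[0,0,0],"spin":0},{"fingers":0,"dp":[0,0,0],"spin":0},{"fingers":0,"dp":[0,0,0],"spin":0}]'; python3 shot.py A wrist side; python3 - <<'E'
from lib import *
from rig import r
print(B(r.sense()['tool_pos']))
E
```

```text
clock: 51.87
tool_pos: [0.4936, 0.0781, 0.1732]
tcp_rot: [[0.112, -0.991, -0.076], [-0.994, -0.113, 0.014], [-0.022, 0.074, -0.997]]
contact_force: [-1.0, -0.0, -3.0]
grip_width: 0.0504
clock: 52.28
tool_pos: [0.4926, 0.0788, 0.1626]
tcp_rot: [[0.113, -0.99, -0.079], [-0.993, -0.114, 0.014], [-0.023, 0.077, -0.997]]
contact_force: [0.4, -0.2, -3.0]
grip_width: 0.0499
52.3833 [0.49280118 0.07873186 0.16289822] 0.04972775471679383
[ 13.74152656  73.99056774 162.89822182]
```

View pics/A_wrist.png

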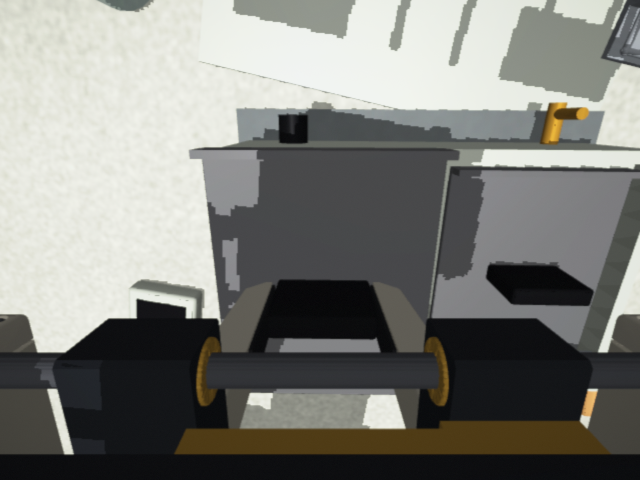

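View pics/A_side.png

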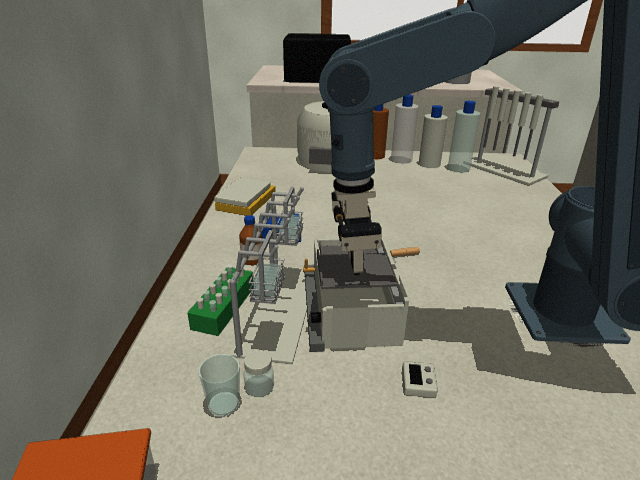

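```bash
python3 - <<'E'
from lib import *
np.set_printoptions(precision=1,suppress=True)
d=load('A','wrist')
print([B(onz(d,uv,.168)) for uv in [(190,153),(459,152.5)]])
print('seated cover1 upstand ends', [B(onz(d,uv,.105)) for uv in [(454,170)]])
E
```

```text
[array([ 88.3, 133.7, 168. ]), array([ 89.4,  15.4, 168. ])]
seated cover1 upstand ends [array([ 73.4,  -6.1, 105. ])]
```

```bash
python3 -m creep '[{"fingers":0,"dp":[1,-1,-7],"spin":-0.2},{"fingers":0,"dp":[1,-1,-10],"spin":-0.2},{"fingers":0,"dp":[1,-1,-9],"spin":0},{"fingers":0,"dp":[0,-1,-6],"spin":0},{"fingers":0,"dp":[0,0,-3],"spin":0}]'; python3 -m creep '[{"fingers":0,"dp":[0,0,-2],"spin":0},{"fingers":0,"dp":[0,0,0],"spin":0},{"fingers":0,"dp":[0,0,0],"spin":0},{"fingers":0,"dp":[0,0,0],"spin":0},{"fingers":0,"dp":[0,0,0],"spin":0}]'; python3 - <<'E'
from lib import *
from rig import r
print(B(r.sense()['tool_pos']))
E
```

```text
clock: 52.8
tool_pos: [0.4972, 0.0745, 0.1261]
tcp_rot: [[0.106, -0.992, -0.074], [-0.994, -0.107, 0.014], [-0.022, 0.072, -0.997]]
contact_force: [0.1, -0.1, -2.5]
grip_width: 0.0497
clock: 53.22
tool_pos: [0.4962, 0.0744, 0.122]
tcp_rot: [[0.105, -0.991, -0.078], [-0.994, -0.107, 0.015], [-0.023, 0.076, -0.997]]
contact_force: [0.4, 0.1, -3.2]
grip_width: 0.05
[ 16.67572195  69.31512632 122.04743137]
```

```bash
python3 -m creep '[{"fingers":0,"dp":[0,0,-4],"spin":0},{"fingers":0,"dp":[0,0,-4],"spin":0},{"fingers":0,"dp":[0,0,-4],"spin":0},{"fingers":0,"dp":[0,0,-3],"spin":0},{"fingers":0,"dp":[0,0,-2],"spin":0}]'; python3 shot.py C side; python3 - <<'E'
from lib import *
from rig import r
print(B(r.sense()['tool_pos']))
b=cv2.imread('pics/C_side.png'); cv2.imwrite('pics/C_zz.png',cv2.resize(b[225:325,300:415],None,fx=6.5,fy=6,interpolation=cv2.INTER_CUBIC))
E
```

```text
clock: 53.63
tool_pos: [0.4957, 0.0746, 0.1061]
tcp_rot: [[0.105, -0.991, -0.077], [-0.994, -0.107, 0.014], [-0.023, 0.075, -0.997]]
contact_force: [-4.6, -0.3, 4.9]
grip_width: 0.0498
53.6833 [0.49561699 0.07459932 0.10586574] 0.04957389159970077
[ 16.10224763  69.58220391 105.86573924]
```

View pics/C_zz.png

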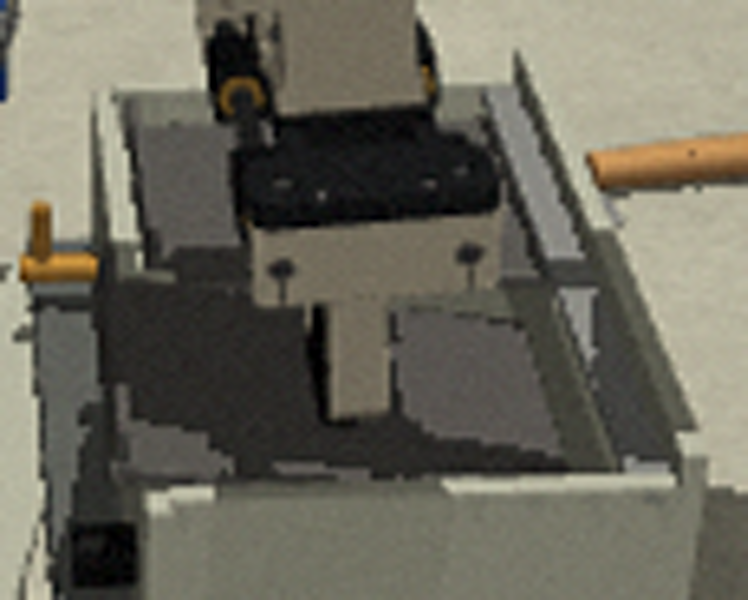

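```bash
python3 -m creep '[{"fingers":0,"dp":[0,0,3],"spin":0},{"fingers":0,"dp":[0,0,3],"spin":0},{"fingers":0,"dp":[0,0,2],"spin":0},{"fingers":0,"dp":[0,0,1],"spin":0},{"fingers":0,"dp":[0,0,0],"spin":0}]';  python3 -m creep '[{"fingers":0,"dp":[-2,0,0],"spin":0},{"fingers":0,"dp":[-3,-0.5,0],"spin":0},{"fingers":0,"dp":[-3,-0.5,0],"spin":0},{"fingers":0,"dp":[-3,0,0],"spin":0},{"fingers":0,"dp":[-2,0,0],"spin":0}]'; python3 - <<'E'
from lib import *
from rig import r
print(B(r.sense()['tool_pos']))
E
```

```text
clock: 54.1
tool_pos: [0.4971, 0.0745, 0.1147]
tcp_rot: [[0.105, -0.992, -0.075], [-0.994, -0.107, 0.015], [-0.022, 0.073, -0.997]]
contact_force: [-0.0, -0.1, -3.2]
grip_width: 0.0499
clock: 54.52
tool_pos: [0.4832, 0.0733, 0.1144]
tcp_rot: [[0.105, -0.992, -0.075], [-0.994, -0.107, 0.015], [-0.023, 0.073, -0.997]]
contact_force: [-1.2, 1.1, -2.5]
grip_width: 0.0496
[  3.66796405  69.64832911 114.36640767]
```

Free so far; continue the slide to about x = −6.

```bash
python3 -m creep '[{"fingers":0,"dp":[-2.5,0,0],"spin":0},{"fingers":0,"dp":[-3,-0.5,0],"spin":0},{"fingers":0,"dp":[-2.5,-0.5,0],"spin":0},{"fingers":0,"dp":[-1,0,0],"spin":0},{"fingers":0,"dp":[0,0,0],"spin":0}]'; python3 shot.py D side; python3 - <<'E'
from lib import *
from rig import r
print(B(r.sense()['tool_pos']))
b=cv2.imread('pics/D_side.png'); cv2.imwrite('pics/D_zz.png',cv2.resize(b[225:325,300:415],None,fx=6.5,fy=6,interpolation=cv2.INTER_CUBIC))
E
```

```text
clock: 54.93
tool_pos: [0.4721, 0.0723, 0.1144]
tcp_rot: [[0.105, -0.992, -0.075], [-0.994, -0.107, 0.015], [-0.023, 0.073, -0.997]]
contact_force: [-0.0, 0.5, -2.8]
grip_width: 0.05
54.9833 [0.47228588 0.07233368 0.11439358] 0.049830997489673894
[ -7.3375165   69.80865043 114.39357655]
```

View pics/D_zz.png

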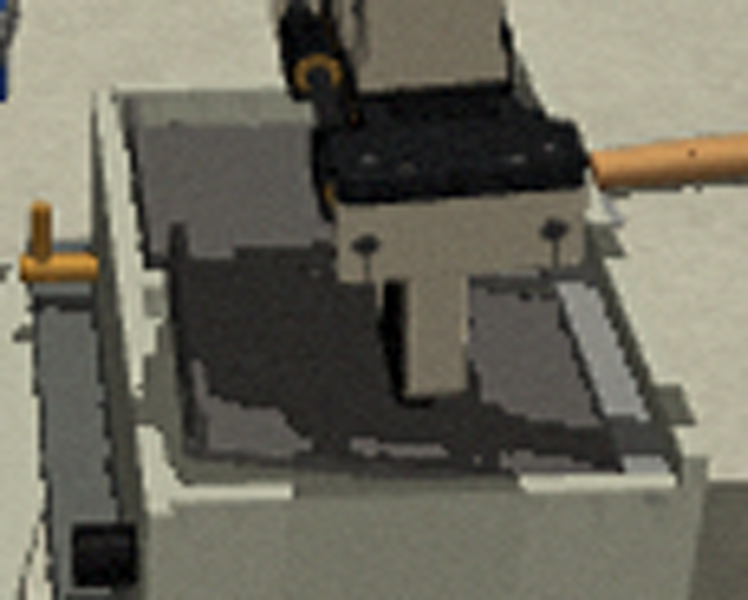

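```bash
python3 -m creep '[{"fingers":0,"dp":[0.5,0,-2],"spin":0},{"fingers":0,"dp":[0.5,0,-3],"spin":0},{"fingers":0,"dp":[1,0,-3],"spin":0},{"fingers":0,"dp":[1,0,-3],"spin":0},{"fingers":0,"dp":[0.5,0,-2],"spin":0}]';python3 -m creep '[{"fingers":0,"dp":[0,0,-2],"spin":0},{"fingers":0,"dp":[0,0,-2],"spin":0},{"fingers":0,"dp":[0,0,-2],"spin":0},{"fingers":0,"dp":[0,0,-1],"spin":0},{"fingers":0,"dp":[0,0,-1],"spin":0}]'; python3 shot.py F side wrist; python3 - <<'E'
from lib import *
from rig import r
print(B(r.sense()['tool_pos']))
b=cv2.imread('pics/F_side.png'); cv2.imwrite('pics/F_zz.png',cv2.resize(b[225:325,300:415],None,fx=6.5,fy=6,interpolation=cv2.INTER_CUBIC))
E
```

```text
clock: 55.4
tool_pos: [0.4783, 0.0735, 0.1024]
tcp_rot: [[0.104, -0.992, -0.071], [-0.994, -0.106, 0.017], [-0.024, 0.068, -0.997]]
contact_force: [-0.1, 2.6, 2.0]
grip_width: 0.0498
clock: 55.82
tool_pos: [0.4794, 0.074, 0.0994]
tcp_rot: [[0.108, -0.992, -0.067], [-0.994, -0.109, 0.015], [-0.022, 0.065, -0.998]]
contact_force: [-2.7, 3.4, 8.6]
grip_width: 0.0501
55.9167 [0.47934332 0.07405871 0.09935319] 0.049759240110916814
[-0.1367206  70.77396301 99.35318848]
```

View pics/F_zz.png

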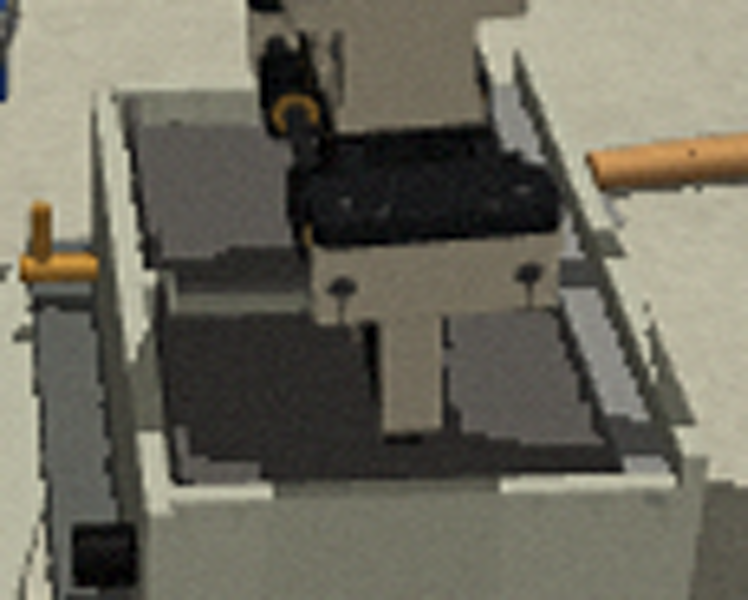

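View pics/F_wrist.png

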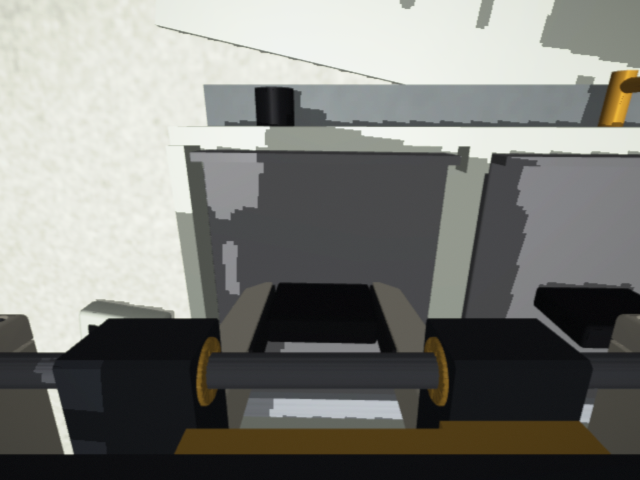

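```bash
python3 -m creep '[{"fingers":65,"dp":[0,0,0],"spin":0},{"fingers":65,"dp":[0,0,0],"spin":0},{"fingers":65,"dp":[0,0,0],"spin":0},{"fingers":65,"dp":[0,0,0],"spin":0},{"fingers":65,"dp":[0,0,0],"spin":0}]'; python3 -m creep '[{"fingers":65,"dp":[0,0,10],"spin":0},{"fingers":65,"dp":[0,0,20],"spin":0},{"fingers":65,"dp":[0,0,30],"spin":0},{"fingers":65,"dp":[0,0,35],"spin":0},{"fingers":65,"dp":[0,0,40],"spin":0}]';python3 -m creep '[{"fingers":65,"dp":[0,0,30],"spin":0},{"fingers":65,"dp":[0,0,30],"spin":0},{"fingers":65,"dp":[-10,0,25],"spin":0},{"fingers":65,"dp":[-20,0,10],"spin":0},{"fingers":65,"dp":[-20,0,0],"spin":0}]'; python3 shot.py G wrist side; python3 - <<'E'
from lib import *
b=cv2.imread('pics/G_side.png'); cv2.imwrite('pics/G_zz.png',cv2.resize(b[170:345,210:425],None,fx=3.4,fy=3.4,interpolation=cv2.INTER_CUBIC))
E
```

```text
clock: 56.33
tool_pos: [0.4793, 0.0729, 0.0986]
tcp_rot: [[0.109, -0.992, -0.067], [-0.994, -0.11, 0.013], [-0.02, 0.066, -0.998]]
contact_force: [-1.2, -0.5, 0.5]
grip_width: 0.0605
clock: 56.75
tool_pos: [0.4717, 0.0729, 0.231]
tcp_rot: [[0.108, -0.99, -0.089], [-0.994, -0.11, 0.014], [-0.024, 0.087, -0.996]]
contact_force: [0.2, -0.6, 0.1]
grip_width: 0.0604
clock: 57.17
tool_pos: [0.425, 0.072, 0.3424]
tcp_rot: [[0.108, -0.992, -0.072], [-0.994, -0.109, 0.012], [-0.02, 0.07, -0.997]]
contact_force: [0.1, -1.1, -1.2]
grip_width: 0.0605
57.2667 [0.42293191 0.07236648 0.34144433] 0.060539178702048654
```

View pics/G_zz.png

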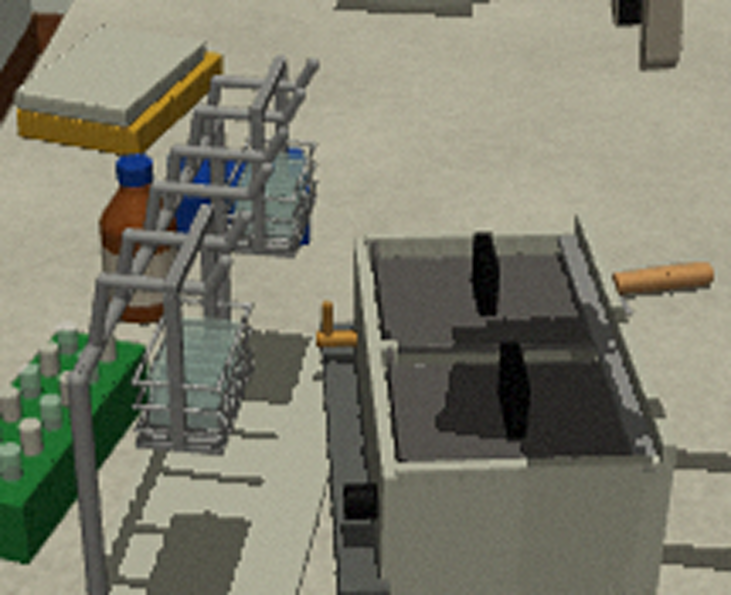

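View pics/G_wrist.png

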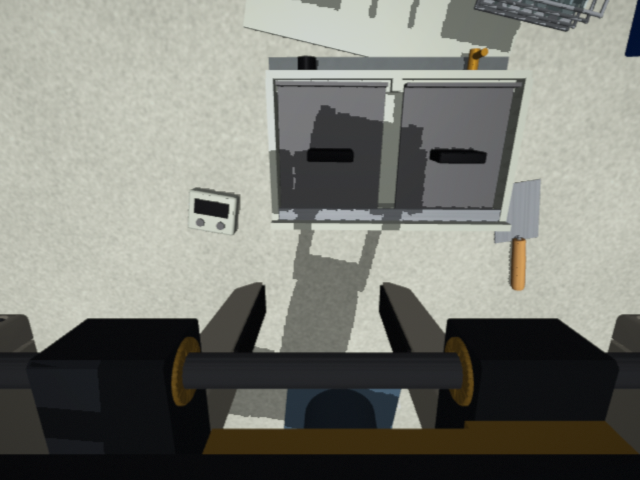

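```bash
python3 - <<'E'
from lib import *
np.set_printoptions(precision=1,suppress=True)
w=load('G','wrist')
a=w['color'];cv2.imwrite('pics/G_wz.png',cv2.resize(a[50:235,255:540],None,fx=2.8,fy=2.8,interpolation=cv2.INTER_CUBIC))
for s,uv in {'c2 up L':(276,84),'c2 up R':(388,83),'c1 up L':(403,85.5),'c1 up R':(519,86)}.items(): print(s,B(onz(w,uv,.105)))
for s,uv in {'c2 lipL':(277,209),'c2 lipR':(380,209),'c1 lipL':(397,210),'c1 lipR':(497,210)}.items(): print(s,B(onz(w,uv,.091)))
E
```

```text
c2 up L [ 71.8 129.  105. ]
c2 up R [ 72.6  10.2 105. ]
c1 up L [ 70.2  -5.9 105. ]
c1 up R [  69.6 -127.7  105. ]
c2 lipL [-68.1 136.3  91. ]
c2 lipR [-67.3   8.4  91. ]
c1 lipL [-68.5 -12.7  91. ]
c1 lipR [ -67.8 -135.2   91. ]
```

View pics/G_wz.png

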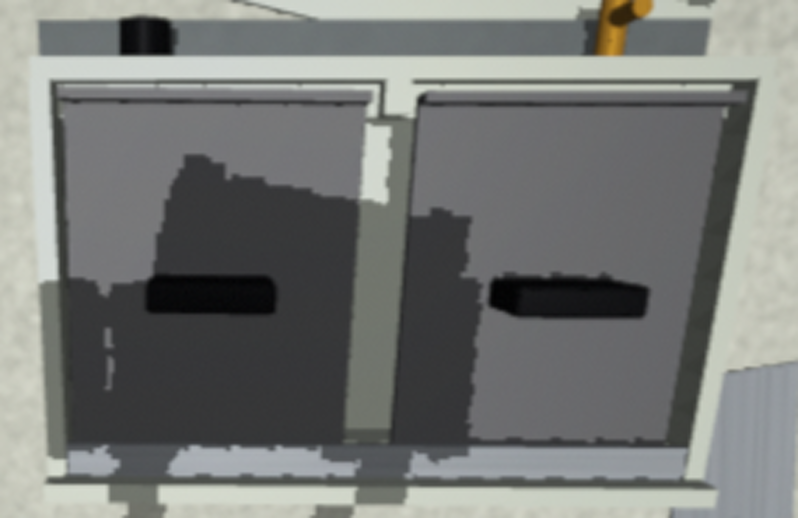

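```bash
python3 -m creep '[{"fingers":65,"dp":[-20,0,10],"spin":0},{"fingers":65,"dp":[-20,0,10],"spin":0},{"fingers":65,"dp":[-5,0,0],"spin":0},{"fingers":65,"dp":[0,0,0],"spin":0},{"fingers":65,"dp":[0,0,0],"spin":0}]'; python3 shot.py H top side
```

```text
clock: 57.68
tool_pos: [0.3781, 0.072, 0.3612]
tcp_rot: [[0.107, -0.992, -0.073], [-0.994, -0.108, 0.013], [-0.02, 0.071, -0.997]]
contact_force: [0.6, -0.0, 0.0]
grip_width: 0.0601
57.7833 [0.37824137 0.07196345 0.36076843] 0.06031193344986122
```

View pics/H_top.png

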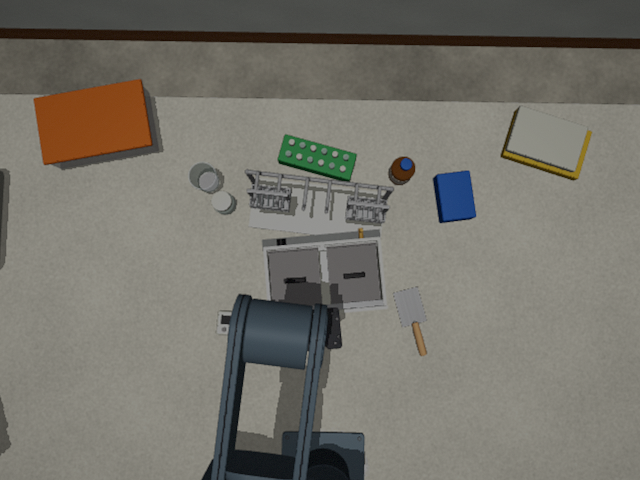

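View pics/H_side.png

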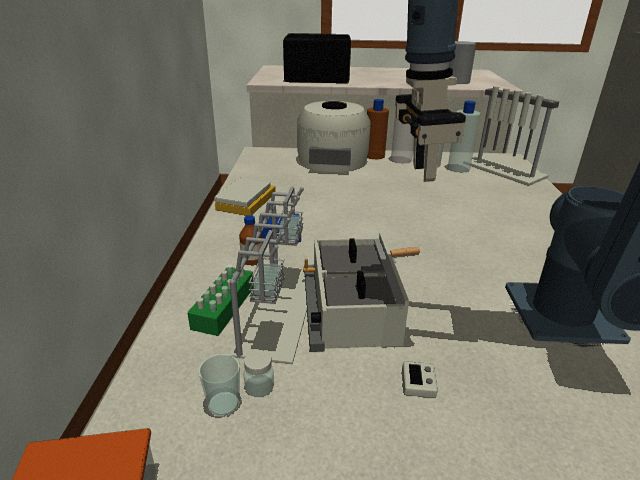

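Both covers lie level and tucked, both baskets hang on separate hooks, and the bystanders have not moved. I'm handing it in.

```bash
python3 -c "
from rig import r; print(r.job_done())"
```

```text
the job is handed in; nothing more can be done
None
```

I emptied and closed the rinse bath and handed the job in at about 58 s of the 210 s allowed; no verdict is reported.

- **Baskets:** only two were in the bath. One hangs on the hook at the -y end of the rack and the other on the hook at the +y end. Each bar lies across both prongs.
- **Covers:** the cover on the robot's right had been knocked aside, so I measured it again before gripping it. In each bay I tilted the cover on the far wall, slid its plain edge under the lip, and swung it down flat. On the first cover the plain edge caught on the ledge once. I backed off, raised it about 5 mm and slid it in.

**Last checks:**
- The side and wrist pictures show both covers level, with their near edges under the lip.
- In the top and side pictures the baskets hang and the bystanders are where they started, except that the arm hides part of the timer in the top view.
- The gripper is open and clear of everything.
- **Disagreement:** the final wrist picture puts the far edges about 3 mm (+y cover) and 5 mm (-y cover) towards the robot. That is at or past the 3 mm play in x, but the near wall makes 5 mm impossible, so I take it as calibration error.
- **Force and tilt:** the highest wrist force I saw was about 10 N. The tool picked up a tilt of 4 to 6° during the run, and I worked around it.

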